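Load a bearing block into a tilted drilling fixture

TASK

Load the loose bored bearing block into the tilted drilling fixture for its oil hole: lay it gently, flat and with its long side along the fence, on the upper end of the sloping bed, let go, and let it slide down by itself along the fence until the spring plunger catches it. Then push it on down the bed, past the plunger, and lean on it with about 15 N (never over 22 N) against the end stop's screw for a moment to squeeze the oil out, so that it sits home in the corner of fence and stop; then take the gripper away. Leave the other things on the bench where they are.

Things in the scene. Friction and masses are not known exactly. Their poses are not given: they have to be found in the camera images.
- bed: Tilted oiled steel bed of the drilling fixture, which is screwed to the bench. Origin: on the bed surface, in the line of the fence's guiding face, 12 mm before the end stop's bar. z square out of the bed; y uphill along the fence; x from the fence across the bed. Rises 22 deg along y, 8 deg along x. Surface x -18..68, y -32..175 mm. A block at home has its middle at x 21, z 12 mm, and y 32..44 mm by the setting of the stop screw.
- fence: Side fence, a bar 14 mm high, origin and axes equal to the bed's: it stands at x -16..0, y 6..94 mm, guiding face at x = 0, with a flared lead-in to y = 106; further uphill nothing stands on the bed. Opposite it the plunger's housing, x 58..82 (its screw to 94), y 14..46 mm, 28 mm high. Friction of block on bed, fence and stop about 0.28: let go, it slides down.
- end_stop: End stop at the foot of the bed, with origin and axes equal to the bed's: a bar at y -28..-12 mm, x -4..46 mm, 22 mm high, and in it, at x 21, z 12 mm, a locked stop screw whose flat round head (14 mm) is what the block comes to bear on. The head's face stands between y = -6 and +6 mm, as the setter left it: this is not measured, it must be felt (or seen). It does not give.
- load_place (a point): Point on the bed's surface at x 26, y 122, z 0 mm of the bed's frame (same axes): the middle of the free upper end, where the block's underside can be laid, 5 mm off the line of the fence and 46 mm uphill of where the plunger catches it.
- nose (a point): Tip of the spring plunger's domed nose (radius 12 mm), at x 39.5, y 30, z 12.5 mm of the bed's frame: 2.5 mm in the block's way, giving along +x at 8.5 N, 12 N when 2.5 mm back. A block sliding down is caught with its middle near y = 76 mm; pushing it past takes 10 to 15 N, sliding on under the nose about 5 N, then the stop screw is hard.
- block_mid (a point): Middle (half-way up, on the centre line of the bore) of the loose bearing block: a plain light-metal block 42 mm wide (its x), 76 mm long (its y) and 24 mm thick (its z), about 0.32 kg, with a 20 mm bore upright through the middle and an 8 mm hole towards either end. It starts flat on the bench to the left of the fixture; either end may lead.
- block: The same bearing block; this point is the centre of its underside.
- oil_can: Copper oil can with a spout, 76 x 91 x 177 mm, standing right of the fixture. Origin at the centre of its underside. Leave alone.
- nut_tin: Open tin of nuts, 74 mm across, 45 mm high. Origin at the centre of its underside. Leave alone.
- try_square: Steel try square, 100 x 159 x 18 mm, lying flat in the bench's tool well behind the fixture. Origin at the centre of its underside. Leave alone.
- bolt: Hexagon bolt with nut, 70 mm long, 23 mm high, lying on the bench. Origin at the centre of its underside. Leave alone.
Not all that is in view belongs to the job. Of the things shaped like the block, the aluminium one is meant.

How it is judged:
By the outcome, as a careful person would: the job done as asked, in the order asked, and still so for the second after the job is handed in, with the robot touching nothing.
It also fails if it takes over 53 s, if anything falls off the work surface, if the arm or the gripper's body presses on something with over 40 N, if the wrist force passes 120 N, or if a joint passes its speed limit or range.

ROBOT

A 6-joint arm with a two-finger parallel gripper is mounted at the origin on a cart in front of the work surface, level with it; the furniture and walls round the work are solid. World frame = base frame: x ahead of the robot, y to its left, z up, the work surface at z = 0. Lengths are in m, angles in rad, forces in N, time in s.
With the tool pointing down it reaches from about 0.325 to 0.775 m from the base axis. Payload 5.5 kg.
Tool frame: the origin (TCP) lies at the very end of the fingers, on their centre line; the grasp point (between the pads) lies ctrl.grip_point_offset behind it (ctrl.grip_point_offset is the distance from the TCP to the grasp point, in m); z points along the fingers, y is the line along which they close (so a half turn about z gives the same grasp; the last joint's range is limited). The gripper opens to 88 mm and grips with 3 to 60 N. Pads are 20 mm wide; open, the fingers measure 115 mm over their backs; the gripper's body (75 mm by 178 mm) begins 61 mm behind the grasp point.
Start: joints at [-1.319, 0.091, 1.231, -0, 1.82, -0.057], TCP at [0.182, -0.572, 0.186] pointing down, gripper open.
Joint ranges: [-2.87, 2.87], [-0.86, 2.18], [0.17, 2.46], [-1.51, 4.65], [0.06, 2.69], [-2.65, 2.65]. Speed limits (rad/s): [2.57, 2.57, 3.01, 3.14, 3.14, 3.14].

INTERFACE

Orientations are given as a unit quaternion [w, x, y, z].
In Python, from station import ctrl, eyes, sign_off gives the robot as it stands. The module is installed in compiled form; this text tells all that it offers.
- The arm moves only by the tool step_arm, never from a script. Its argument "moves" is a list of rows, each an object of numbers: "tx", "ty", "tz": the shift along the tool's x, y, z as a fraction of full scale; "rx", "ry", "rz": the turn, a rotation vector about the tool's x, y, z as a fraction of full scale; "grip": the opening, from 0 (shut) to 1 (fully open). A call has exactly 10 rows; each row is the pose to reach, as a shift and turn from the pose commanded when the call began, along the tool's axes at that moment; what a row does not reach only later rows make up. Full scale, the value 1, is 60 cm for a shift and 0.5 rad for a turn. A row lasts 1/12 s, in which the tool goes at most 41.7 mm and 7.16 degrees, less where a joint would pass 70% of its speed; a pose out of reach is approached as far as the arm can. A call with a number of a shift or a turn outside -1 to 1 is refused whole. A call with a gripper value outside its range is refused whole. The fingers move at their own pace and stop on an object; "force" is the grip in N (left out, the last holds). Time passes only in rows, so rows that repeat a pose let the fingers close, or fill a call up. It gives the time, the measured TCP pose, the force, the opening and the grip force at its end, in the units of the state.
- ctrl.read_state(): the state, without advancing time (a new reading comes with each control period).
- eyes.read_camera(name): name is "scene" or "top" or "wrist"; returns a dict with "frame" (420x560x3 uint8, red, green, blue), "K" (3x3 intrinsics, pixels), "R" (3x3) and "t" (3): a world point X has camera coordinates R X + t. Camera axes: x right, y down, z forward; pixel columns grow to the right and rows downward; lengths in m; the calibration is good to about 2 mm. A picture is of the moment at which its call begins. There is no depth.
- sign_off(): hands the job in; it is judged then, once.
The state is a dict: "time_s": time; "qpos": joint angles; "joint_velocities": joint speeds; "joint_torque": joint torques, N m; "tcp_pos": TCP position; "eef_rot": TCP orientation; "contact_force": force on the tool from outside, world axes, zero at the start; "ft_torque": the same for the moment, N m; "grip_width": finger opening in m; "grip_force": force on a finger pad.
Only numpy, scipy, OpenCV 4.12 (cv2) and the standard library are available. Lean on these libraries where they do the work, as an engineer would, in place of code of your own. Each camera call takes 0.05 s, during which the arm holds its last target. There are 200 camera calls.

## Working session

There is one attempt and no reset: what is moved stays moved. The work goes in short steps, Python scripts to look and compute and a tool call to move; the robot and the scene stay as the last step left them, time stands still between calls to the robot, and variables do not carry over. Pictures are saved under pics/ and viewed, at most 10 in all, crops included, and the job is handed in when it is done.

Besides the shell and the picture viewer there is one more tool, called after "Request:" by a JSON object that holds its "method" and its "body". step_arm: Moves the arm, as the interface text tells. Its arguments: {"type":"object","properties":{"moves":{"type":"array"},"force":{"type":"number"}},"required":["moves"]}

```bash
ls; mkdir -p pics
python3 - <<'E'
from station import ctrl, eyes
import cv2,numpy as np,pickle
print(ctrl.read_state(), ctrl.grip_point_offset)
D={}
for n in("scene","top"):
    c=eyes.read_camera(n);D[n]=c
    cv2.imwrite(f"pics/{n}0.png",cv2.cvtColor(c["frame"],cv2.COLOR_RGB2BGR)); print(n,c["K"].round(1).tolist(),(-c["R"].T@c["t"]).round(3))
pickle.dump(D,open("d0.pkl","wb"))
E
```

```text
pics
{'time_s': 0.0, 'qpos': array([-1.31870153e+00,  9.18781372e-02,  1.23188041e+00, -2.53648156e-05,
        1.81977636e+00, -5.67411631e-02]), 'joint_velocities': array([-9.41683066e-05, -2.98805795e-04, -5.21508214e-04, -2.53888692e-04,
        3.41861529e-04, -1.43988753e-04]), 'joint_torque': array([-1.96909285e-03, -4.46449256e+01, -4.06443679e+01,  6.95944391e-02,
        2.93032522e-02, -1.43624688e-04]), 'tcp_pos': array([ 0.18224549, -0.57127376,  0.18449849]), 'eef_rot': array([-9.65298383e-04,  9.88101228e-01,  1.53801883e-01, -1.06941529e-04]), 'contact_force': array([0.35185638, 0.20066299, 0.42354488]), 'ft_torque': array([-0.02965691, -0.03860082,  0.04160166]), 'grip_force': 0.0, 'grip_width': 0.08769811184368775} 0.0187
scene [[403.8, 0.0, 281.0], [0.0, 403.8, 212.9], [0.0, 0.0, 1.0]] [0.117 0.818 0.756]
top [[423.4, 0.0, 274.7], [0.0, 423.4, 209.4], [0.0, 0.0, 1.0]] [ 0.391 -0.021  1.284]
```

View pics/scene0.png

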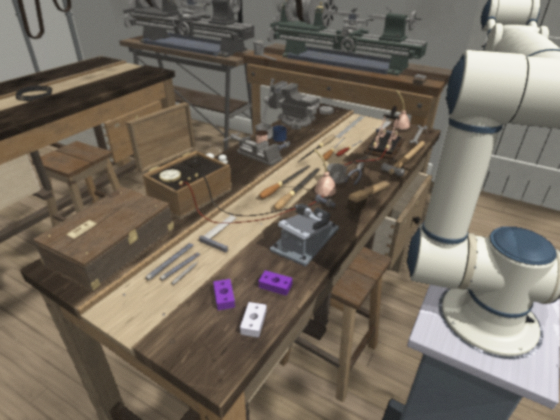

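View pics/top0.png

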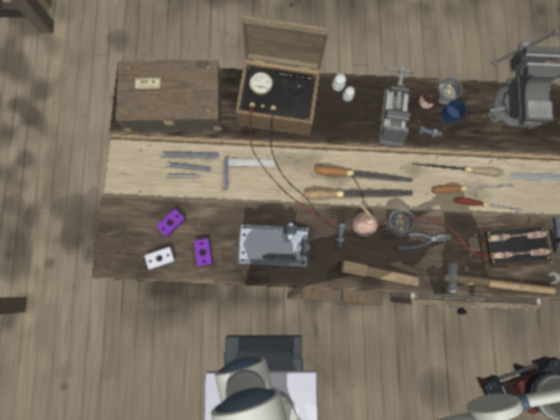

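The scene shows the white aluminium block at about (253,319) and two purple decoys. In the top view the block is at (159,258), and the fixture is at (275,245) with its foot and plunger towards the right. I'll enlarge the fixture next.

Run:
```python
import cv2,numpy as np,pickle
D=pickle.load(open("d0.pkl","rb"))
a=D["top"]["frame"][215:275,225:325];b=D["scene"]["frame"][195:265,260:350]
a=cv2.resize(a,(800,480),interpolation=cv2.INTER_CUBIC)
cv2.imwrite("pics/topc.png",a[:,:,::-1])
b=cv2.resize(b,(720,560),interpolation=cv2.INTER_CUBIC)
cv2.imwrite("pics/scenec.png",b[:,:,::-1])
c=D["top"];f=c["frame"].astype(int)
m=((f.min(2)>150)).astype(np.uint8)[230:290,120:190]
n,l,s,ce=cv2.connectedComponentsWithStats(m);print(s,ce)
k=1+np.argmax(s[1:,4]);cn,_=cv2.findContours((l==k).astype(np.uint8),0,2)
r=cv2.minAreaRect(max(cn,key=cv2.contourArea));pts=np.vstack([cv2.boxPoints(r),[r[0]]])+[120,230]
print(r)
def ray(c,p,z):
    d=c["R"].T@np.linalg.inv(c["K"])@np.array([*p,1]);o=-c["R"].T@c["t"];return o+d*(z-o[2])/d[2]
for p in pts:print(p.round(1),ray(c,p,.024).round(4))
```

```text
[[   0    0   70   60 3834]
 [  25   18   29   21  366]] [[34.09650496 29.65206051]
 [38.72677596 27.90710383]]
((38.80000305175781, 27.899999618530273), (14.862703323364258, 26.879358291625977), 71.56504821777344)
[143.7 255.1] [0.4839 0.3432 0.024 ]
[169.2 246.6] [0.5088 0.2692 0.024 ]
[173.9 260.7] [0.4671 0.2538 0.024 ]
[148.4 269.2] [0.4426 0.3274 0.024 ]
[158.8 257.9] [0.4755 0.2985 0.024 ]
```

View pics/topc.png

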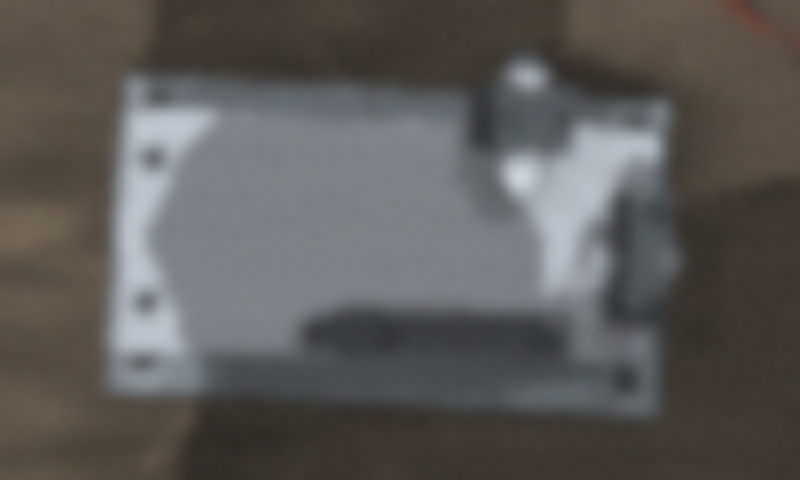

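View pics/scenec.png

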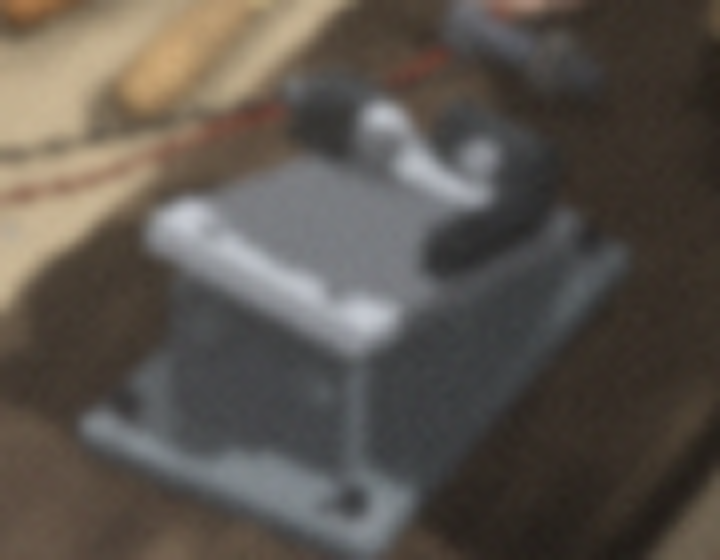

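The crops show the bed sloping down to the right. The fence is the dark bar at (310–560,330), the plunger is at (520,180), and the stop bar is at (640,250). The base plate corners are at (128,80), (670,100), (655,408) and (110,385).

```bash
cat > h.py <<'E'
import numpy as np,cv2,pickle
from scipy.spatial.transform import Rotation as Ro
from station import ctrl,eyes
def ray(c,p):
    d=c["R"].T@np.linalg.inv(c["K"])@np.array([*p,1]);return -c["R"].T@c["t"],d/np.linalg.norm(d)
def onz(c,p,z):
    o,d=ray(c,p);return o+d*(z-o[2])/d[2]
def proj(c,X):
    v=c["K"]@(c["R"]@np.asarray(X)+c["t"]);return v[:2]/v[2]
def pose():
    s=ctrl.read_state();q=s["eef_rot"];return s,s["tcp_pos"],Ro.from_quat([*q[1:],q[0]])
def down(yaw): # tool z down, tool x at yaw in world
    c,s=np.cos(yaw),np.sin(yaw);return Ro.from_matrix(np.array([[c,s,0],[s,-c,0],[0,0,-1]]))
def need(p,R):
    s,p0,R0=pose();t=R0.inv().apply(np.array(p)-p0)/.6;r=(R0.inv()*R).as_rotvec()/.5
    print("need t",t.round(4),"r",r.round(4))
def snap(n,f=None):
    c=eyes.read_camera(n)
    if f:cv2.imwrite("pics/"+f,c["frame"][:,:,::-1]);pickle.dump(c,open(f[:-4]+".pkl","wb"))
    return c
E
python3 - <<'E'
from h import *
D=pickle.load(open("d0.pkl","rb"));T=D["top"];S=D["scene"]
for p in[(128,80),(670,100),(655,408),(110,385)]:print(onz(T,(225+p[0]/8,215+p[1]/8),.01).round(4))
# upper end corner rims in scene
for p in[(160,225),(385,325)]:
    for z in(.08,.1,.12):print(p,z,onz(S,(260+p[0]/8,195+p[1]/8),z).round(4))
need([.43,-.02,.36],down(0)); print(pose()[2].as_matrix().round(3))
E
```

```text
[0.575  0.0581 0.01  ]
[ 0.5669 -0.1476  0.01  ]
[ 0.4508 -0.1398  0.01  ]
[0.4601 0.0637 0.01  ]
(160, 225) 0.08 [0.5659 0.0251 0.08  ]
(160, 225) 0.1 [0.5526 0.0486 0.1   ]
(160, 225) 0.12 [0.5393 0.072  0.12  ]
(385, 325) 0.08 [0.4725 0.0349 0.08  ]
(385, 325) 0.1 [0.462  0.0581 0.1   ]
(385, 325) 0.12 [0.4515 0.0813 0.12  ]
need t [ 0.6727 -0.7504 -0.2909] r [-3.500e-03  4.000e-04  6.175e-01]
[[ 0.953  0.304 -0.   ]
 [ 0.304 -0.953  0.002]
 [ 0.    -0.002 -1.   ]]
```

Request:
{"method": "step_arm", "body": {"moves": [{"tx": 0.67, "ty": -0.75, "tz": -0.29, "rz": 0.617, "grip": 1}, {"tx": 0.67, "ty": -0.75, "tz": -0.29, "rz": 0.617, "grip": 1}, {"tx": 0.67, "ty": -0.75, "tz": -0.29, "rz": 0.617, "grip": 1}, {"tx": 0.67, "ty": -0.75, "tz": -0.29, "rz": 0.617, "grip": 1}, {"tx": 0.67, "ty": -0.75, "tz": -0.29, "rz": 0.617, "grip": 1}, {"tx": 0.67, "ty": -0.75, "tz": -0.29, "rz": 0.617, "grip": 1}, {"tx": 0.67, "ty": -0.75, "tz": -0.29, "rz": 0.617, "grip": 1}, {"tx": 0.67, "ty": -0.75, "tz": -0.29, "rz": 0.617, "grip": 1}, {"tx": 0.67, "ty": -0.75, "tz": -0.29, "rz": 0.617, "grip": 1}, {"tx": 0.67, "ty": -0.75, "tz": -0.29, "rz": 0.617, "grip": 1}]}}

```text
schema error: expected keys tx, ty, tz, rx, ry, rz, grip
```

Run:
```python
from h import *
need([.43,-.02,.36],down(0))
c=snap("wrist");s,p,R=pose()
print("cam in tool",R.inv().apply(-c["R"].T@c["t"]-p).round(3),(c["R"]@R.as_matrix()).round(2).tolist(),c["K"][0,0])
```

```text
need t [ 0.6727 -0.7504 -0.2909] r [-3.500e-03  4.000e-04  6.175e-01]
cam in tool [ 0.074 -0.001 -0.199] [[0.0, 1.0, 0.0], [-0.96, 0.0, -0.28], [-0.28, -0.0, 0.96]] 314.16937314477394
```

Request:
{"method": "step_arm", "body": {"moves": [{"tx": 0.67, "ty": -0.75, "tz": -0.29, "rx": 0, "ry": 0, "rz": -1, "grip": 1}, {"tx": 0.67, "ty": -0.75, "tz": -0.29, "rx": 0, "ry": 0, "rz": -1, "grip": 1}, {"tx": 0.67, "ty": -0.75, "tz": -0.29, "rx": 0, "ry": 0, "rz": -1, "grip": 1}, {"tx": 0.67, "ty": -0.75, "tz": -0.29, "rx": 0, "ry": 0, "rz": -1, "grip": 1}, {"tx": 0.67, "ty": -0.75, "tz": -0.29, "rx": 0, "ry": 0, "rz": -1, "grip": 1}, {"tx": 0.67, "ty": -0.75, "tz": -0.29, "rx": 0, "ry": 0, "rz": -1, "grip": 1}, {"tx": 0.67, "ty": -0.75, "tz": -0.29, "rx": 0, "ry": 0, "rz": -1, "grip": 1}, {"tx": 0.67, "ty": -0.75, "tz": -0.29, "rx": 0, "ry": 0, "rz": -1, "grip": 1}, {"tx": 0.67, "ty": -0.75, "tz": -0.29, "rx": 0, "ry": 0, "rz": -1, "grip": 1}, {"tx": 0.67, "ty": -0.75, "tz": -0.29, "rx": 0, "ry": 0, "rz": -1, "grip": 1}]}}

```text
time_s: 0.98
tcp_pos: [0.3458, -0.2042, 0.3016]
eef_rot: [0.0, 0.919, 0.393, 0.0]
contact_force: [0.6, -0.0, 0.2]
grip_width: 0.0877
grip_force: 0.0
```

Run:
```python
from h import *
print(pose()[1]);need([.5,-.03,.26],down(np.pi/2))
```

```text
[ 0.34583023 -0.20423137  0.30157957]
need t [ 0.3875 -0.0148  0.0693] r [ 8.000e-04  1.000e-04 -1.525e+00]
```

Request:
{"method": "step_arm", "body": {"moves": [{"tx": 0.388, "ty": -0.015, "tz": 0.069, "rx": 0, "ry": 0, "rz": -1, "grip": 1}, {"tx": 0.388, "ty": -0.015, "tz": 0.069, "rx": 0, "ry": 0, "rz": -1, "grip": 1}, {"tx": 0.388, "ty": -0.015, "tz": 0.069, "rx": 0, "ry": 0, "rz": -1, "grip": 1}, {"tx": 0.388, "ty": -0.015, "tz": 0.069, "rx": 0, "ry": 0, "rz": -1, "grip": 1}, {"tx": 0.388, "ty": -0.015, "tz": 0.069, "rx": 0, "ry": 0, "rz": -1, "grip": 1}, {"tx": 0.388, "ty": -0.015, "tz": 0.069, "rx": 0, "ry": 0, "rz": -1, "grip": 1}, {"tx": 0.388, "ty": -0.015, "tz": 0.069, "rx": 0, "ry": 0, "rz": -1, "grip": 1}, {"tx": 0.388, "ty": -0.015, "tz": 0.069, "rx": 0, "ry": 0, "rz": -1, "grip": 1}, {"tx": 0.388, "ty": -0.015, "tz": 0.069, "rx": 0, "ry": 0, "rz": -1, "grip": 1}, {"tx": 0.388, "ty": -0.015, "tz": 0.069, "rx": 0, "ry": 0, "rz": -1, "grip": 1}]}}

```text
time_s: 1.82
tcp_pos: [0.4995, -0.0324, 0.2604]
eef_rot: [0.0, 0.794, 0.608, 0.0]
contact_force: [-0.3, -0.6, 1.3]
grip_width: 0.0878
grip_force: 0.0
```

Run:
```python
from h import *
s,p,R=pose();print(p,s["qpos"].round(2));c=snap("wrist","w1.png")
im=cv2.resize(c["frame"],(800,600),interpolation=cv2.INTER_CUBIC);cv2.imwrite("pics/w1b.png",im[:,:,::-1])
print(c["K"].round(1).tolist(),c["R"].round(4).tolist(),c["t"].round(4))
```

```text
[ 0.49953691 -0.03241334  0.26036744] [-0.13 -0.15  1.33 -0.    1.96  0.13]
[[314.2, 0.0, 279.7], [0.0, 314.2, 202.3], [0.0, 0.0, 1.0]] [[0.9657, -0.2597, 0.0011], [-0.2499, -0.9283, 0.2752], [-0.0704, -0.266, -0.9614]] [-0.4895  0.0412  0.4896]
```

View pics/w1b.png

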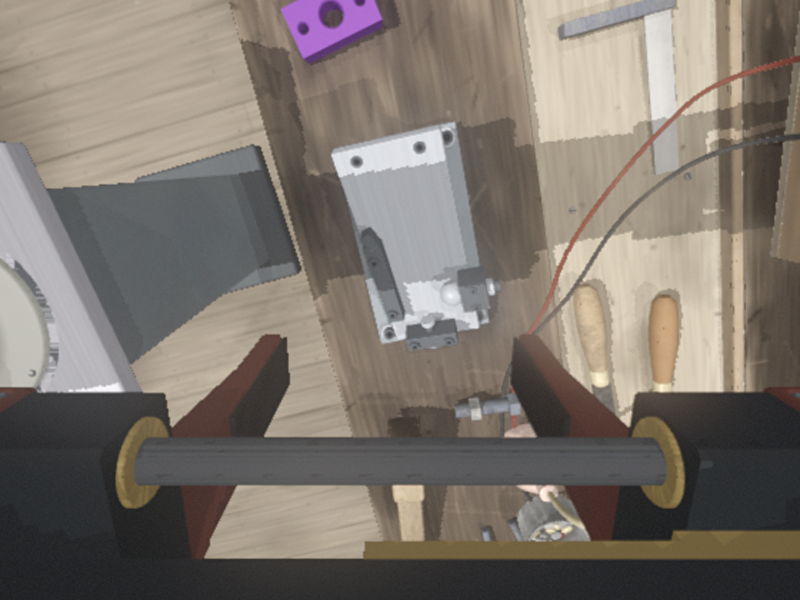

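The wrist view shows the fixture: upper edge at (332,152)–(446,125), fence at (370,230)–(400,320), plunger nose near (450,293), and stop bar at (432,335). I'll crop it for exact points.

Run:
```python
from h import *
c=pickle.load(open("w1.pkl","rb"));a=c["frame"][80:250,225:355]
cv2.imwrite("pics/w1c.png",cv2.resize(a,(455,595),interpolation=cv2.INTER_CUBIC)[:,:,::-1])
```

```text
(no output)
```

View pics/w1c.png

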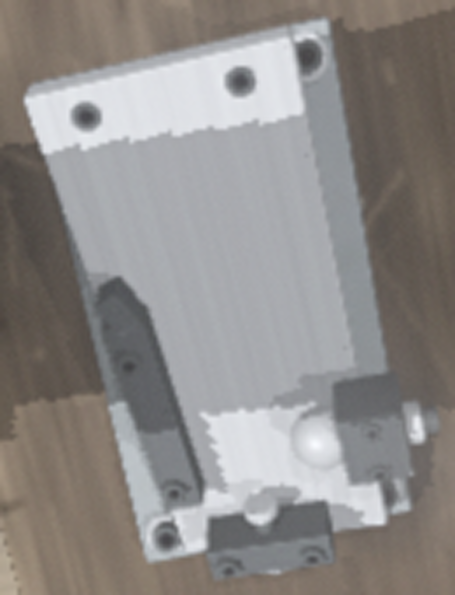

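```bash
cat > fit.py <<'E'
from h import *
from scipy.optimize import least_squares
W=pickle.load(open("w1.pkl","rb"));D=pickle.load(open("d0.pkl","rb"))
w=lambda u,v:(225+u/3.5-.36,80+v/3.5-.36)
P=[(W,(-18,175,0),w(28,97)),(W,(68,175,0),w(292,38)),(W,(68,-32,0),w(385,523)),(W,(0,94,14),w(148,315)),(W,(0,6,14),w(203,495)),
(W,(-4,-12,22),w(213,555)),(W,(46,-12,22),w(331,540)),(W,(46,-12,0),w(328,505)),(W,(51.5,30,12.5),w(317,440)),
(D["scene"],(68,175,0),(260+160/8,195+228/8)),(D["scene"],(-18,175,0),(260+388/8,195+320/8)),
(D["top"],(68,175,0),(225+127/8,215+108/8)),(D["top"],(-18,175,0),(225+112/8,215+355/8))]
def Rb(yaw):
    a,b=np.sin(np.radians(22)),np.sin(np.radians(8))
    y=np.array([0,np.sqrt(1-a*a),a]);x2=-a*b/y[1];x=np.array([np.sqrt(1-b*b-x2*x2),x2,b])
    return (Ro.from_euler("z",yaw)*Ro.from_matrix(np.c_[x,y,np.cross(x,y)]))
f=lambda v:np.concatenate([proj(c,Rb(v[3]).apply(np.array(X)/1e3)+v[:3])-q for c,X,q in P])
r=least_squares(f,[.48,-.1,.05,-.04],loss="soft_l1")
np.save("bed.npy",r.x);print(r.x.round(4));print(r.fun.reshape(-1,2).round(1).tolist())
R=Rb(r.x[3]);print(R.as_matrix().round(3).tolist());B=lambda *X:R.apply(np.array(X)/1e3)+r.x[:3]
for n,X in dict(load=(26,122,0),catch=(21,76,12)).items():print(n,B(*X).round(4))
# screw face seen
for y in(-6,0,6):print(y,[((proj(W,B(21,y,z))-[225,80]+.36)*3.5).round(0).tolist() for z in(5,12,19)])
E
python3 fit.py
```

```text
[ 0.486  -0.1044  0.034   0.0034]
[[-0.9, 1.3], [0.4, 0.6], [0.5, 0.3], [-0.8, 2.9], [0.6, 3.1], [-2.2, -0.6], [-0.6, -1.3], [-0.5, -2.2], [1.8, -0.8], [-1.0, -2.0], [-2.5, 1.0], [-0.7, -0.7], [-0.5, -0.7]]
[[0.989, -0.003, -0.149], [-0.053, 0.927, -0.371], [0.139, 0.375, 0.917]]
load [0.5113 0.0074 0.0834]
catch [ 0.5048 -0.0395  0.0764]
-6 [[263.0, 504.0], [263.0, 516.0], [263.0, 528.0]]
0 [[260.0, 493.0], [260.0, 505.0], [260.0, 518.0]]
6 [[257.0, 483.0], [257.0, 495.0], [257.0, 507.0]]
```

Run:
```python
from h import *
need([.49,.10,.2],down(np.pi/2))
```

```text
need t [ 0.2091 -0.0731  0.1007] r [ 2.600e-03  5.000e-04 -5.275e-01]
```

Request:
{"method": "step_arm", "body": {"moves": [{"tx": 0.06, "ty": -0.02, "tz": 0.03, "rx": 0, "ry": 0, "rz": -0.2, "grip": 1}, {"tx": 0.12, "ty": -0.04, "tz": 0.06, "rx": 0, "ry": 0, "rz": -0.4, "grip": 1}, {"tx": 0.209, "ty": -0.073, "tz": 0.1, "rx": 0, "ry": 0, "rz": -0.527, "grip": 1}, {"tx": 0.209, "ty": -0.073, "tz": 0.1, "rx": 0, "ry": 0, "rz": -0.527, "grip": 1}, {"tx": 0.209, "ty": -0.073, "tz": 0.1, "rx": 0, "ry": 0, "rz": -0.527, "grip": 1}, {"tx": 0.209, "ty": -0.073, "tz": 0.1, "rx": 0, "ry": 0, "rz": -0.527, "grip": 1}, {"tx": 0.209, "ty": -0.073, "tz": 0.1, "rx": 0, "ry": 0, "rz": -0.527, "grip": 1}, {"tx": 0.209, "ty": -0.073, "tz": 0.1, "rx": 0, "ry": 0, "rz": -0.527, "grip": 1}, {"tx": 0.209, "ty": -0.073, "tz": 0.1, "rx": 0, "ry": 0, "rz": -0.527, "grip": 1}, {"tx": 0.209, "ty": -0.073, "tz": 0.1, "rx": 0, "ry": 0, "rz": -0.527, "grip": 1}]}}

```text
time_s: 2.7
tcp_pos: [0.4905, 0.0999, 0.2004]
eef_rot: [0.0, 0.707, 0.707, 0.0]
contact_force: [0.2, -0.8, -0.6]
grip_width: 0.088
grip_force: 0.0
```

Run:
```python
from h import *
s,p,R=pose();print(p);c=snap("wrist","w2.png")
v=np.load("bed.npy")
import io,contextlib
with contextlib.redirect_stdout(io.StringIO()):
    from fit import B
for X in[(-18,175,0),(68,175,0),(68,-32,0),(-18,-32,0),(0,6,14),(46,-12,22)]:print(X,proj(c,B(*X)).round(1))
W=proj(c,B(26,100,0));x0,y0=130,70
a=c["frame"][y0:y0+240,x0:x0+320]
cv2.imwrite("pics/w2c.png",cv2.resize(a,(800,600),interpolation=cv2.INTER_CUBIC)[:,:,::-1])
```

```text
[0.49052684 0.09990247 0.2004046 ]
(-18, 175, 0) [258.8 231. ]
(68, 175, 0) [343.4 239.6]
(68, -32, 0) [325.3 345.2]
(-18, -32, 0) [265.  336.7]
(0, 6, 14) [275.6 333.4]
(46, -12, 22) [309.3 351.2]
```

View pics/w2c.png

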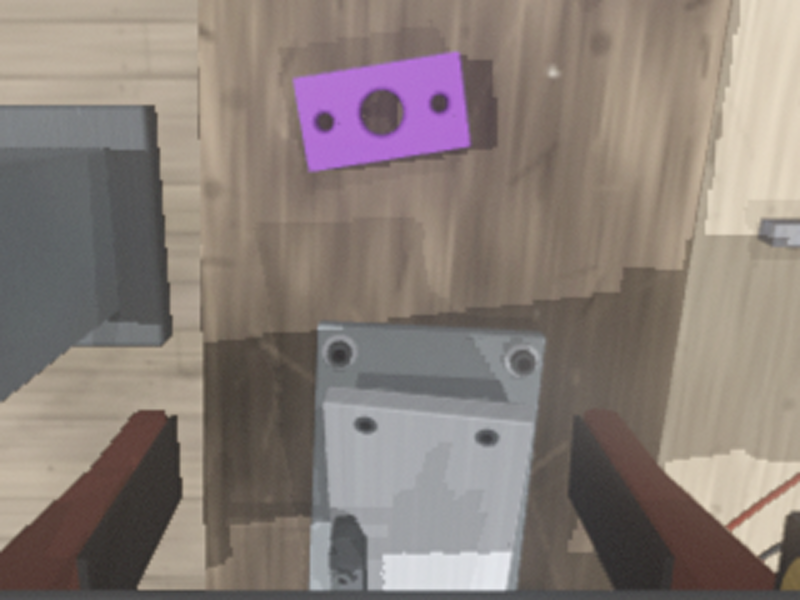

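```bash
cat >> fit.py <<'E'
print("---")
V=pickle.load(open("w2.pkl","rb"));q=lambda u,v:(130+u/2.5-.3,70+v/2.5-.3)
P=P[:9]+[(V,(-18,175,0),q(325,402)),(V,(68,175,0),q(532,420)),(V,(0,94,14),q(364,542))]
r=least_squares(f,r.x,loss="soft_l1");np.save("bed.npy",r.x)
print(r.x.round(4));print(r.fun.reshape(-1,2).round(1).tolist())
R=Rb(r.x[3]);B=lambda *X:R.apply(np.array(X)/1e3)+r.x[:3]
for n,X in dict(load=(26,122,0),catch=(21,76,12)).items():print(n,B(*X).round(4))
# free 6dof
g=lambda v:np.concatenate([proj(c,(Ro.from_rotvec(v[3:6])*Rb(r.x[3])).apply(np.array(X)/1e3)+v[:3])-k for c,X,k in P])
s6=least_squares(g,[*r.x[:3],0,0,0],loss="soft_l1");print(s6.x.round(4),s6.fun.reshape(-1,2).round(1).tolist())
R6=(Ro.from_rotvec(s6.x[3:6])*R);print("load6",R6.apply([.026,.122,0])+s6.x[:3],R6.as_matrix()[2].round(3))
E
python3 fit.py|sed '1,/---/d'; python3 -c "
from h import *
need([.4755,.2985,.10],down(np.radians(108.6)))"
```

```text
[ 0.4862 -0.104   0.0313  0.0011]
[[-0.2, 0.8], [0.6, 0.3], [0.2, -0.6], [-0.5, 2.0], [0.6, 2.1], [-2.2, -1.6], [-0.8, -2.3], [-0.7, -3.1], [1.7, -1.6], [-0.3, -0.8], [0.9, 0.6], [-0.2, 4.5]]
load [0.5118 0.0077 0.0806]
catch [ 0.5051 -0.0391  0.0737]
[ 0.4865 -0.1049  0.0319 -0.0241 -0.026  -0.008 ] [[0.2, 0.3], [0.1, 0.3], [0.9, 1.2], [-0.7, 1.8], [0.7, 2.6], [-2.3, -1.0], [-0.8, -1.1], [-0.2, -1.8], [1.7, -0.8], [0.0, -2.7], [0.3, -0.2], [-0.4, 3.7]]
load6 [0.5117342  0.00769728 0.07918647] [0.166 0.352 0.921]
need t [ 0.3307 -0.025   0.1669] r [ 1.500e-03  3.000e-04 -6.495e-01]
```

The second wrist view puts the bed's upper corners at crop pixels (325,402) and (532,420), about 1 px from the prediction, so the bed pose is good laterally. I'll feel for its height by contact. Next I fetch the block.

Request:
{"method": "step_arm", "body": {"moves": [{"tx": 0.331, "ty": -0.025, "tz": 0.08, "rx": 0, "ry": 0, "rz": -0.65, "grip": 1}, {"tx": 0.331, "ty": -0.025, "tz": 0.08, "rx": 0, "ry": 0, "rz": -0.65, "grip": 1}, {"tx": 0.331, "ty": -0.025, "tz": 0.08, "rx": 0, "ry": 0, "rz": -0.65, "grip": 1}, {"tx": 0.331, "ty": -0.025, "tz": 0.1, "rx": 0, "ry": 0, "rz": -0.65, "grip": 1}, {"tx": 0.331, "ty": -0.025, "tz": 0.167, "rx": 0, "ry": 0, "rz": -0.65, "grip": 1}, {"tx": 0.331, "ty": -0.025, "tz": 0.167, "rx": 0, "ry": 0, "rz": -0.65, "grip": 1}, {"tx": 0.331, "ty": -0.025, "tz": 0.167, "rx": 0, "ry": 0, "rz": -0.65, "grip": 1}, {"tx": 0.331, "ty": -0.025, "tz": 0.167, "rx": 0, "ry": 0, "rz": -0.65, "grip": 1}, {"tx": 0.331, "ty": -0.025, "tz": 0.167, "rx": 0, "ry": 0, "rz": -0.65, "grip": 1}, {"tx": 0.331, "ty": -0.025, "tz": 0.167, "rx": 0, "ry": 0, "rz": -0.65, "grip": 1}]}}

```text
time_s: 3.58
tcp_pos: [0.4762, 0.2989, 0.102]
eef_rot: [0.001, 0.583, 0.812, 0.002]
contact_force: [0.1, -1.3, 0.3]
grip_width: 0.0881
grip_force: 0.0
```

Run:
```python
from h import *
c=snap("wrist","w3.png");f=c["frame"].astype(int)
m=((f.min(2)>140)&(np.ptp(f,axis=2)<30)).astype(np.uint8)
u,v=proj(c,[.4755,.2985,.024]);print(u,v)
n,l,s,ce=cv2.connectedComponentsWithStats(m)
i=[k for k in range(1,n) if s[k,4]>1500];print(s[i],ce[i])
k=min(i,key=lambda k:np.hypot(*(ce[k]-[u,v])));cn,_=cv2.findContours((l==k).astype(np.uint8),0,2)
b=cv2.boxPoints(cv2.minAreaRect(max(cn,key=cv2.contourArea)))
w=np.array([onz(c,p,.024) for p in b]);print(w.round(4),w.mean(0),np.linalg.norm(np.diff(w,axis=0),axis=1))
need([.4755,.2985,.005],down(np.radians(108.6)))
cv2.imwrite("pics/w3.png",c["frame"][:,:,::-1])
```

```text
279.69953187766407 199.70646771681766
[[  40    0  187  116 8573]
 [ 456    0  104   55 2574]
 [ 100  101  115   77 1594]
 [ 257  152   49   85 3810]
 [ 111  324  350    8 2405]] [[144.16248688  44.92686341]
 [514.81779332  21.84809635]
 [173.84880803 137.84378921]
 [281.09028871 193.89186352]
 [278.23783784 327.21538462]]
[[0.4427 0.3333 0.024 ]
 [0.4827 0.3468 0.024 ]
 [0.5097 0.2723 0.024 ]
 [0.4665 0.2578 0.024 ]] [0.47538548 0.30257325 0.024     ] [0.04217074 0.07922853 0.04549697]
need t [-0.0003 -0.002   0.1616] r [ 0.0076 -0.0008  0.0003]
```

View pics/w3.png

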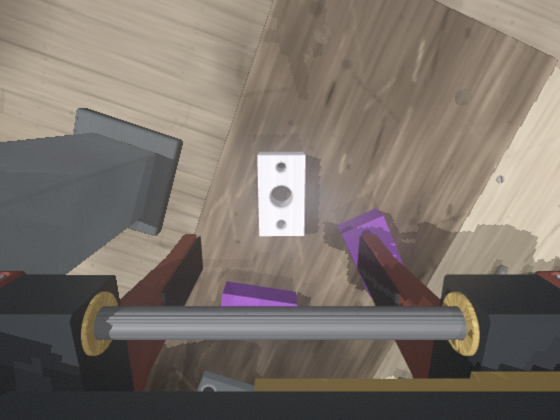

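The block's bore is at (281,196), about 3 mm further along tool x than I estimated. The purple decoy's edge near (345,232) is close to the right finger, so I'll narrow the opening before going down.

Request:
{"method": "step_arm", "body": {"moves": [{"tx": 0.004, "ty": -0.002, "tz": 0.0, "rx": 0, "ry": 0, "rz": 0, "grip": 0.7}, {"tx": 0.004, "ty": -0.002, "tz": 0.03, "rx": 0, "ry": 0, "rz": 0, "grip": 0.7}, {"tx": 0.004, "ty": -0.002, "tz": 0.06, "rx": 0, "ry": 0, "rz": 0, "grip": 0.7}, {"tx": 0.004, "ty": -0.002, "tz": 0.09, "rx": 0, "ry": 0, "rz": 0, "grip": 0.7}, {"tx": 0.004, "ty": -0.002, "tz": 0.12, "rx": 0, "ry": 0, "rz": 0, "grip": 0.7}, {"tx": 0.004, "ty": -0.002, "tz": 0.14, "rx": 0, "ry": 0, "rz": 0, "grip": 0.7}, {"tx": 0.004, "ty": -0.002, "tz": 0.155, "rx": 0, "ry": 0, "rz": 0, "grip": 0.7}, {"tx": 0.004, "ty": -0.002, "tz": 0.161, "rx": 0, "ry": 0, "rz": 0, "grip": 0.7}, {"tx": 0.004, "ty": -0.002, "tz": 0.161, "rx": 0, "ry": 0, "rz": 0, "grip": 0.7}, {"tx": 0.004, "ty": -0.002, "tz": 0.161, "rx": 0, "ry": 0, "rz": 0, "grip": 0.7}]}}

```text
time_s: 4.47
tcp_pos: [0.4734, 0.3016, 0.0038]
eef_rot: [0.0, 0.583, 0.813, 0.001]
contact_force: [-0.8, -0.3, 0.2]
grip_width: 0.0613
grip_force: 0.0
```

Request:
{"method": "step_arm", "body": {"force": 25, "moves": [{"tx": 0, "ty": 0, "tz": 0, "rx": 0, "ry": 0, "rz": 0, "grip": 0.4}, {"tx": 0, "ty": 0, "tz": 0, "rx": 0, "ry": 0, "rz": 0, "grip": 0.4}, {"tx": 0, "ty": 0, "tz": 0, "rx": 0, "ry": 0, "rz": 0, "grip": 0.4}, {"tx": 0, "ty": 0, "tz": 0, "rx": 0, "ry": 0, "rz": 0, "grip": 0.4}, {"tx": 0, "ty": 0, "tz": 0, "rx": 0, "ry": 0, "rz": 0, "grip": 0.4}, {"tx": 0, "ty": 0, "tz": 0, "rx": 0, "ry": 0, "rz": 0, "grip": 0.4}, {"tx": 0, "ty": 0, "tz": 0, "rx": 0, "ry": 0, "rz": 0, "grip": 0.4}, {"tx": 0, "ty": 0, "tz": 0, "rx": 0, "ry": 0, "rz": 0, "grip": 0.4}, {"tx": 0, "ty": 0, "tz": 0, "rx": 0, "ry": 0, "rz": 0, "grip": 0.4}, {"tx": 0, "ty": 0, "tz": 0, "rx": 0, "ry": 0, "rz": 0, "grip": 0.4}]}}

```text
time_s: 5.3
tcp_pos: [0.4729, 0.3014, 0.0029]
eef_rot: [-0.0, 0.583, 0.813, -0.0]
contact_force: [-0.4, 0.5, -0.2]
grip_width: 0.0349
grip_force: 0.0
```

Run:
```python
from h import *
c=snap("wrist","w4.png")
print(ctrl.read_state()["grip_width"],ctrl.read_state()["grip_force"],proj(c,[.4755,.2985,.024]))
cv2.imwrite("pics/w4.png",c["frame"][:,:,::-1])
```

```text
0.03459843329387203 0.0 [284.01535333 248.02769675]
```

View pics/w4.png

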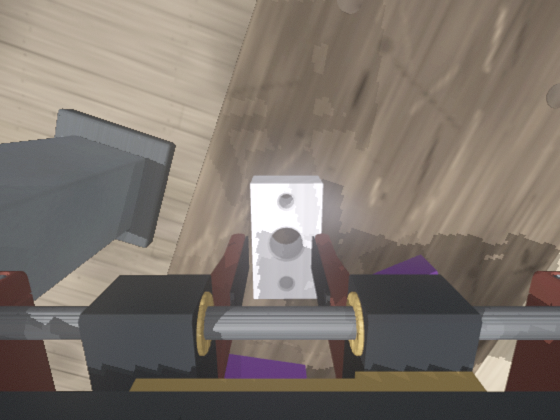

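The fingers straddle the block, with its bore at (287,242), but there is no contact force yet. I'll command a full close.

Request:
{"method": "step_arm", "body": {"force": 25, "moves": [{"tx": 0, "ty": 0, "tz": 0, "rx": 0, "ry": 0, "rz": 0, "grip": 0.0}, {"tx": 0, "ty": 0, "tz": 0, "rx": 0, "ry": 0, "rz": 0, "grip": 0.0}, {"tx": 0, "ty": 0, "tz": 0, "rx": 0, "ry": 0, "rz": 0, "grip": 0.0}, {"tx": 0, "ty": 0, "tz": 0, "rx": 0, "ry": 0, "rz": 0, "grip": 0.0}, {"tx": 0, "ty": 0, "tz": 0, "rx": 0, "ry": 0, "rz": 0, "grip": 0.0}, {"tx": 0, "ty": 0, "tz": 0, "rx": 0, "ry": 0, "rz": 0, "grip": 0.0}, {"tx": 0, "ty": 0, "tz": 0, "rx": 0, "ry": 0, "rz": 0, "grip": 0.0}, {"tx": 0, "ty": 0, "tz": 0, "rx": 0, "ry": 0, "rz": 0, "grip": 0.0}, {"tx": 0, "ty": 0, "tz": 0, "rx": 0, "ry": 0, "rz": 0, "grip": 0.0}, {"tx": 0, "ty": 0, "tz": 0, "rx": 0, "ry": 0, "rz": 0, "grip": 0.0}]}}

```text
time_s: 6.18
tcp_pos: [0.4729, 0.3014, 0.0029]
eef_rot: [0.0, 0.583, 0.813, 0.0]
contact_force: [-0.8, 0.3, 0.3]
grip_width: 0.0007
grip_force: 0.0
```

The gripper closed on nothing. By my reckoning the fingertips in these images end about 40 mm short of the nominal TCP, so they passed above the block. I'll open and lower carefully, checking the force.

Request:
{"method": "step_arm", "body": {"moves": [{"tx": 0, "ty": 0, "tz": 0, "rx": 0, "ry": 0, "rz": 0, "grip": 0.7}, {"tx": 0, "ty": 0, "tz": 0, "rx": 0, "ry": 0, "rz": 0, "grip": 0.7}, {"tx": 0, "ty": 0, "tz": 0, "rx": 0, "ry": 0, "rz": 0, "grip": 0.7}, {"tx": 0, "ty": 0, "tz": 0, "rx": 0, "ry": 0, "rz": 0, "grip": 0.7}, {"tx": 0, "ty": 0, "tz": 0, "rx": 0, "ry": 0, "rz": 0, "grip": 0.7}, {"tx": 0, "ty": 0, "tz": 0.002, "rx": 0, "ry": 0, "rz": 0, "grip": 0.7}, {"tx": 0, "ty": 0, "tz": 0.004, "rx": 0, "ry": 0, "rz": 0, "grip": 0.7}, {"tx": 0, "ty": 0, "tz": 0.006, "rx": 0, "ry": 0, "rz": 0, "grip": 0.7}, {"tx": 0, "ty": 0, "tz": 0.008, "rx": 0, "ry": 0, "rz": 0, "grip": 0.7}, {"tx": 0, "ty": 0, "tz": 0.01, "rx": 0, "ry": 0, "rz": 0, "grip": 0.7}]}}

```text
time_s: 7.02
tcp_pos: [0.4728, 0.3014, -0.0034]
eef_rot: [-0.0, 0.583, 0.813, -0.0]
contact_force: [-0.3, -0.7, 0.0]
grip_width: 0.0609
grip_force: 0.0
```

Run:
```python
from h import *
s=ctrl.read_state();print(s["tcp_pos"],s["contact_force"],s["grip_width"])
c=snap("wrist","w5.png");f=c["frame"].astype(int)
# finger (dark red) extents
m=(f[:,:,0]>f[:,:,1]*1.6)&(f[:,:,0]>40)&(f[:,:,2]<f[:,:,0]*.75)
for a,b in((130,275),(290,440)):
    y,x=np.nonzero(m[:300,a:b]);print(y.min(),x[y==y.min()]+a,len(y))
```

```text
[ 0.47280318  0.30141613 -0.00336959] [-0.2977021  -0.73394804  0.04603532] 0.060874825615660474Traceback (most recent call last):
  File "<stdin>", line 7, in <module>
    return umr_minimum(a, axis, None, out, keepdims, initial, where)
ValueError: zero-size array to reduction operation minimum which has no identity
```

Request:
{"method": "step_arm", "body": {"moves": [{"tx": 0, "ty": 0, "tz": 0.005, "rx": 0, "ry": 0, "rz": 0, "grip": 0.7}, {"tx": 0, "ty": 0, "tz": 0.01, "rx": 0, "ry": 0, "rz": 0, "grip": 0.7}, {"tx": 0, "ty": 0, "tz": 0.015, "rx": 0, "ry": 0, "rz": 0, "grip": 0.7}, {"tx": 0, "ty": 0, "tz": 0.02, "rx": 0, "ry": 0, "rz": 0, "grip": 0.7}, {"tx": 0, "ty": 0, "tz": 0.025, "rx": 0, "ry": 0, "rz": 0, "grip": 0.7}, {"tx": 0, "ty": 0, "tz": 0.029, "rx": 0, "ry": 0, "rz": 0, "grip": 0.7}, {"tx": 0, "ty": 0, "tz": 0.032, "rx": 0, "ry": 0, "rz": 0, "grip": 0.7}, {"tx": 0, "ty": 0, "tz": 0.034, "rx": 0, "ry": 0, "rz": 0, "grip": 0.7}, {"tx": 0, "ty": 0, "tz": 0.035, "rx": 0, "ry": 0, "rz": 0, "grip": 0.7}, {"tx": 0, "ty": 0, "tz": 0.035, "rx": 0, "ry": 0, "rz": 0, "grip": 0.7}]}}

```text
time_s: 7.9
tcp_pos: [0.4729, 0.3014, -0.0242]
eef_rot: [-0.0, 0.583, 0.813, -0.0]
contact_force: [0.3, 0.5, 0.3]
grip_width: 0.0615
grip_force: 0.0
```

Run:
```python
from h import *
c=snap("wrist","w5.png");f=c["frame"]
print(f[250:300:10,140:260:10].tolist()[0:2]) if 0 else None
a=f[150:330,130:430];cv2.imwrite("pics/w5c.png",cv2.resize(a,(800,480),interpolation=cv2.INTER_CUBIC)[:,:,::-1])
```

```text
(no output)
```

View pics/w5c.png

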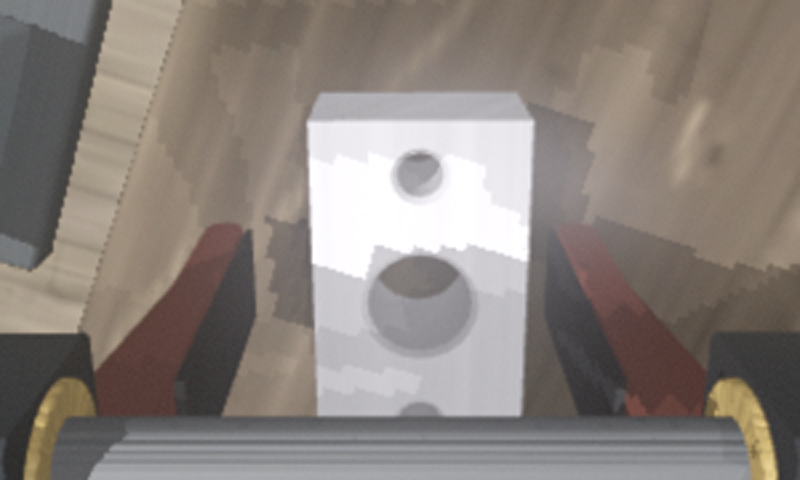

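The crop shows the block's bore at (420,305) and the fingertips at (250,232) and (550,232). The tips are still above the bench and the block sits about 4 mm off toward +tool y. I'll shift, lower 10 mm and grip.

Request:
{"method": "step_arm", "body": {"moves": [{"tx": -0.006, "ty": 0.006, "tz": 0, "rx": 0, "ry": 0, "rz": 0, "grip": 0.7}, {"tx": -0.006, "ty": 0.006, "tz": 0, "rx": 0, "ry": 0, "rz": 0, "grip": 0.7}, {"tx": -0.006, "ty": 0.006, "tz": 0.003, "rx": 0, "ry": 0, "rz": 0, "grip": 0.7}, {"tx": -0.006, "ty": 0.006, "tz": 0.006, "rx": 0, "ry": 0, "rz": 0, "grip": 0.7}, {"tx": -0.006, "ty": 0.006, "tz": 0.009, "rx": 0, "ry": 0, "rz": 0, "grip": 0.7}, {"tx": -0.006, "ty": 0.006, "tz": 0.011, "rx": 0, "ry": 0, "rz": 0, "grip": 0.7}, {"tx": -0.006, "ty": 0.006, "tz": 0.013, "rx": 0, "ry": 0, "rz": 0, "grip": 0.7}, {"tx": -0.006, "ty": 0.006, "tz": 0.015, "rx": 0, "ry": 0, "rz": 0, "grip": 0.7}, {"tx": -0.006, "ty": 0.006, "tz": 0.016, "rx": 0, "ry": 0, "rz": 0, "grip": 0.7}, {"tx": -0.006, "ty": 0.006, "tz": 0.016, "rx": 0, "ry": 0, "rz": 0, "grip": 0.7}]}}

```text
time_s: 8.78
tcp_pos: [0.4773, 0.2992, -0.0339]
eef_rot: [-0.0, 0.583, 0.813, -0.0]
contact_force: [-0.1, 0.3, -0.9]
grip_width: 0.0614
grip_force: 0.0
```

Request:
{"method": "step_arm", "body": {"force": 25, "moves": [{"tx": 0, "ty": 0, "tz": 0, "rx": 0, "ry": 0, "rz": 0, "grip": 0.35}, {"tx": 0, "ty": 0, "tz": 0, "rx": 0, "ry": 0, "rz": 0, "grip": 0.35}, {"tx": 0, "ty": 0, "tz": 0, "rx": 0, "ry": 0, "rz": 0, "grip": 0.35}, {"tx": 0, "ty": 0, "tz": 0, "rx": 0, "ry": 0, "rz": 0, "grip": 0.35}, {"tx": 0, "ty": 0, "tz": 0, "rx": 0, "ry": 0, "rz": 0, "grip": 0.35}, {"tx": 0, "ty": 0, "tz": 0, "rx": 0, "ry": 0, "rz": 0, "grip": 0.35}, {"tx": 0, "ty": 0, "tz": 0, "rx": 0, "ry": 0, "rz": 0, "grip": 0.35}, {"tx": 0, "ty": 0, "tz": 0, "rx": 0, "ry": 0, "rz": 0, "grip": 0.35}, {"tx": 0, "ty": 0, "tz": 0, "rx": 0, "ry": 0, "rz": 0, "grip": 0.35}, {"tx": 0, "ty": 0, "tz": 0, "rx": 0, "ry": 0, "rz": 0, "grip": 0.35}]}}

```text
time_s: 9.62
tcp_pos: [0.4775, 0.2992, -0.0336]
eef_rot: [0.0, 0.583, 0.813, 0.0]
contact_force: [0.5, 0.2, 0.8]
grip_width: 0.0418
grip_force: 25.0
```

```bash
cat > bed.py <<'E'
from h import *
v=np.load("bed.npy")
a,b=np.sin(np.radians(22)),np.sin(np.radians(8))
y=np.array([0,np.sqrt(1-a*a),a]);x2=-a*b/y[1];x=np.array([np.sqrt(1-b*b-x2*x2),x2,b])
RB=Ro.from_euler("z",v[3])*Ro.from_matrix(np.c_[x,y,np.cross(x,y)])
B=lambda *X:RB.apply(np.array(X)/1e3)+v[:3]
inB=lambda p:(RB.inv().apply(np.asarray(p)-v[:3])*1e3).round(2)
M=RB.as_matrix();RT=Ro.from_matrix(np.c_[M[:,1],M[:,0],-M[:,2]])
def at(X,h=.0336): # put tool point h behind TCP at bed point X (mm)
    return B(*X)-RT.apply([0,0,-h])
E
python3 - <<'E'
from bed import *
c=snap("wrist");g=cv2.cvtColor(c["frame"],cv2.COLOR_RGB2GRAY);s,p,R=pose()
u,w=proj(c,[*p[:2],.024]);print("expect",u,w)
x0,y0=int(u)-32,int(w)-32;a=g[y0:y0+64,x0:x0+64]
m=(a<np.percentile(a,60)*.85).astype(np.uint8)
n,l,st,ce=cv2.connectedComponentsWithStats(m);print([(st[k].tolist(),(ce[k]+[x0,y0]).round(1).tolist()) for k in range(1,n) if st[k,4]>60])
print("target",at((26,122,25)));need(at((26,122,60)),RT)
E
```

```text
expect 281.97428997443785 271.5395817572801
[([11, 8, 41, 40, 1258], [280.1, 265.8])]
target [0.51303993 0.01091515 0.07275676]
need t [-0.4918 -0.1132 -0.2308] r [-0.4196  0.7116  0.6995]
```

Request:
{"method": "step_arm", "body": {"moves": [{"tx": 0, "ty": 0, "tz": -0.02, "rx": 0, "ry": 0, "rz": 0, "grip": 0.35}, {"tx": 0, "ty": 0, "tz": -0.05, "rx": 0, "ry": 0, "rz": 0, "grip": 0.35}, {"tx": 0, "ty": 0, "tz": -0.1, "rx": 0, "ry": 0, "rz": 0, "grip": 0.35}, {"tx": 0, "ty": 0, "tz": -0.15, "rx": 0, "ry": 0, "rz": 0, "grip": 0.35}, {"tx": 0, "ty": 0, "tz": -0.2, "rx": 0, "ry": 0, "rz": 0, "grip": 0.35}, {"tx": 0, "ty": 0, "tz": -0.24, "rx": 0, "ry": 0, "rz": 0, "grip": 0.35}, {"tx": 0, "ty": 0, "tz": -0.26, "rx": 0, "ry": 0, "rz": 0, "grip": 0.35}, {"tx": 0, "ty": 0, "tz": -0.26, "rx": 0, "ry": 0, "rz": 0, "grip": 0.35}, {"tx": 0, "ty": 0, "tz": -0.26, "rx": 0, "ry": 0, "rz": 0, "grip": 0.35}, {"tx": 0, "ty": 0, "tz": -0.26, "rx": 0, "ry": 0, "rz": 0, "grip": 0.35}]}}

```text
time_s: 10.5
tcp_pos: [0.4765, 0.2987, 0.1198]
eef_rot: [-0.001, 0.583, 0.813, -0.002]
contact_force: [-1.1, 0.5, -2.9]
grip_width: 0.0421
grip_force: 25.0
```

Run:
```python
from bed import *
need(at((26,122,45)),RT);print(pose()[1],at((26,122,45)),at((26,122,0)),RT.as_matrix().round(3).tolist())
```

```text
need t [-0.4839 -0.1047  0.0485] r [-0.4271  0.7144  0.6982]
[0.47651604 0.29867989 0.1197846 ] [0.51004611 0.00350457 0.09109034] [0.5167822  0.02017838 0.04983978] [[-0.001, 0.989, 0.15], [0.927, -0.055, 0.371], [0.375, 0.139, -0.917]]
```

Request:
{"method": "step_arm", "body": {"moves": [{"tx": -0.06, "ty": -0.013, "tz": 0, "rx": -0.05, "ry": 0.09, "rz": 0.09, "grip": 0.35}, {"tx": -0.12, "ty": -0.026, "tz": 0, "rx": -0.1, "ry": 0.18, "rz": 0.18, "grip": 0.35}, {"tx": -0.18, "ty": -0.039, "tz": 0, "rx": -0.16, "ry": 0.27, "rz": 0.27, "grip": 0.35}, {"tx": -0.24, "ty": -0.052, "tz": 0.01, "rx": -0.21, "ry": 0.36, "rz": 0.35, "grip": 0.35}, {"tx": -0.3, "ty": -0.065, "tz": 0.02, "rx": -0.27, "ry": 0.45, "rz": 0.44, "grip": 0.35}, {"tx": -0.36, "ty": -0.078, "tz": 0.03, "rx": -0.32, "ry": 0.54, "rz": 0.53, "grip": 0.35}, {"tx": -0.42, "ty": -0.09, "tz": 0.04, "rx": -0.38, "ry": 0.63, "rz": 0.62, "grip": 0.35}, {"tx": -0.47, "ty": -0.1, "tz": 0.047, "rx": -0.42, "ry": 0.7, "rz": 0.69, "grip": 0.35}, {"tx": -0.486, "ty": -0.105, "tz": 0.0485, "rx": -0.427, "ry": 0.714, "rz": 0.698, "grip": 0.35}, {"tx": -0.486, "ty": -0.105, "tz": 0.0485, "rx": -0.427, "ry": 0.714, "rz": 0.698, "grip": 0.35}]}}

```text
time_s: 11.33
tcp_pos: [0.5096, -0.0005, 0.0892]
eef_rot: [-0.084, 0.704, 0.68, 0.187]
contact_force: [-0.9, -0.4, -3.0]
grip_width: 0.042
grip_force: 25.0
```

Run:
```python
from bed import *
need(at((26,120,0)),RT);s,p,R=pose();print(inB(p+R.apply([0.002,0,-.0336])),s["contact_force"])
```

```text
need t [0.0038 0.0009 0.0747] r [-0.0008 -0.0034 -0.0143]
[ 25.5  119.56  44.82] [-0.88776845 -0.35321142 -3.02621688]
```

Request:
{"method": "step_arm", "body": {"moves": [{"tx": 0.004, "ty": 0.001, "tz": 0.012, "rx": 0, "ry": 0, "rz": -0.014, "grip": 0.35}, {"tx": 0.004, "ty": 0.001, "tz": 0.024, "rx": 0, "ry": 0, "rz": -0.014, "grip": 0.35}, {"tx": 0.004, "ty": 0.001, "tz": 0.036, "rx": 0, "ry": 0, "rz": -0.014, "grip": 0.35}, {"tx": 0.004, "ty": 0.001, "tz": 0.046, "rx": 0, "ry": 0, "rz": -0.014, "grip": 0.35}, {"tx": 0.004, "ty": 0.001, "tz": 0.054, "rx": 0, "ry": 0, "rz": -0.014, "grip": 0.35}, {"tx": 0.004, "ty": 0.001, "tz": 0.058, "rx": 0, "ry": 0, "rz": -0.014, "grip": 0.35}, {"tx": 0.004, "ty": 0.001, "tz": 0.06, "rx": 0, "ry": 0, "rz": -0.014, "grip": 0.35}, {"tx": 0.004, "ty": 0.001, "tz": 0.062, "rx": 0, "ry": 0, "rz": -0.014, "grip": 0.35}, {"tx": 0.004, "ty": 0.001, "tz": 0.064, "rx": 0, "ry": 0, "rz": -0.014, "grip": 0.35}, {"tx": 0.004, "ty": 0.001, "tz": 0.064, "rx": 0, "ry": 0, "rz": -0.014, "grip": 0.35}]}}

```text
time_s: 12.17
tcp_pos: [0.5179, 0.0192, 0.0591]
eef_rot: [-0.081, 0.699, 0.685, 0.189]
contact_force: [-0.1, -1.0, -3.1]
grip_width: 0.042
grip_force: 25.0
```

Run:
```python
from bed import *
need(at((26,120,0)),RT);s,p,R=pose();print(inB(p+R.apply([0.002,0,-.0336])),s["contact_force"])
```

```text
need t [-0.0076 -0.0041  0.0144] r [ 0.0066 -0.0032  0.0163]
[ 28.27 126.52   8.68] [-0.07486254 -0.96963173 -3.07128344]
```

Request:
{"method": "step_arm", "body": {"moves": [{"tx": -0.004, "ty": -0.002, "tz": 0, "rx": 0.006, "ry": -0.003, "rz": 0.016, "grip": 0.35}, {"tx": -0.0075, "ty": -0.004, "tz": 0.001, "rx": 0.006, "ry": -0.003, "rz": 0.016, "grip": 0.35}, {"tx": -0.0075, "ty": -0.004, "tz": 0.002, "rx": 0.006, "ry": -0.003, "rz": 0.016, "grip": 0.35}, {"tx": -0.0075, "ty": -0.004, "tz": 0.003, "rx": 0.006, "ry": -0.003, "rz": 0.016, "grip": 0.35}, {"tx": -0.0075, "ty": -0.004, "tz": 0.004, "rx": 0.006, "ry": -0.003, "rz": 0.016, "grip": 0.35}, {"tx": -0.0075, "ty": -0.004, "tz": 0.005, "rx": 0.006, "ry": -0.003, "rz": 0.016, "grip": 0.35}, {"tx": -0.0075, "ty": -0.004, "tz": 0.006, "rx": 0.006, "ry": -0.003, "rz": 0.016, "grip": 0.35}, {"tx": -0.0075, "ty": -0.004, "tz": 0.007, "rx": 0.006, "ry": -0.003, "rz": 0.016, "grip": 0.35}, {"tx": -0.0075, "ty": -0.004, "tz": 0.0075, "rx": 0.006, "ry": -0.003, "rz": 0.016, "grip": 0.35}, {"tx": -0.0075, "ty": -0.004, "tz": 0.0075, "rx": 0.006, "ry": -0.003, "rz": 0.016, "grip": 0.35}]}}

```text
time_s: 13.0
tcp_pos: [0.5161, 0.0169, 0.0529]
eef_rot: [-0.082, 0.702, 0.682, 0.187]
contact_force: [-0.1, -0.2, -2.8]
grip_width: 0.042
grip_force: 25.0
```

Run:
```python
from bed import *
need(at((26,120,0)),RT);s,p,R=pose();print(inB(p+R.apply([0.002,0,-.0336])),s["contact_force"],s["ft_torque"])
```

```text
need t [-0.0002  0.0001  0.0068] r [ 0.0001 -0.0005  0.0003]
[ 25.95 122.11   4.08] [-0.08498449 -0.17899318 -2.78744869] [-0.40683623  0.0546602  -0.01525763]
```

Well placed. Now I feel for the bed at 0.5 mm per row.

Request:
{"method": "step_arm", "body": {"moves": [{"tx": 0, "ty": 0, "tz": 0.0006, "rx": 0, "ry": 0, "rz": 0, "grip": 0.35}, {"tx": 0, "ty": 0, "tz": 0.0012, "rx": 0, "ry": 0, "rz": 0, "grip": 0.35}, {"tx": 0, "ty": 0, "tz": 0.0018, "rx": 0, "ry": 0, "rz": 0, "grip": 0.35}, {"tx": 0, "ty": 0, "tz": 0.0024, "rx": 0, "ry": 0, "rz": 0, "grip": 0.35}, {"tx": 0, "ty": 0, "tz": 0.003, "rx": 0, "ry": 0, "rz": 0, "grip": 0.35}, {"tx": 0, "ty": 0, "tz": 0.0036, "rx": 0, "ry": 0, "rz": 0, "grip": 0.35}, {"tx": 0, "ty": 0, "tz": 0.0042, "rx": 0, "ry": 0, "rz": 0, "grip": 0.35}, {"tx": 0, "ty": 0, "tz": 0.0042, "rx": 0, "ry": 0, "rz": 0, "grip": 0.35}, {"tx": 0, "ty": 0, "tz": 0.0042, "rx": 0, "ry": 0, "rz": 0, "grip": 0.35}, {"tx": 0, "ty": 0, "tz": 0.0042, "rx": 0, "ry": 0, "rz": 0, "grip": 0.35}]}}

```text
time_s: 13.83
tcp_pos: [0.517, 0.0169, 0.0528]
eef_rot: [-0.081, 0.702, 0.683, 0.187]
contact_force: [-6.5, -5.0, 10.6]
grip_width: 0.0421
grip_force: 25.0
```

Run:
```python
from bed import *
s,p,R=pose();print(inB(p+R.apply([0.002,0,-.0336])))
dF=s["contact_force"]-[-.08,-.18,-2.8];dT=s["ft_torque"]-[-.407,.055,-.015]
print("tool F",R.inv().apply(dF),"T",R.inv().apply(dT),s["ft_torque"]); print((R.inv()*RT).as_rotvec())
```

```text
[ 26.75 122.1    3.9 ]
tool F [  0.5124787   -4.22130908 -15.01024318] T [ 1.01129018 -0.10223659  0.00238553] [-0.50973787  0.99968799  0.34579824]
[0.0020502  0.00130822 0.00120369]
```

Request:
{"method": "step_arm", "body": {"moves": [{"tx": 0, "ty": 0, "tz": -0.0015, "rx": 0, "ry": 0, "rz": 0, "grip": 0.35}, {"tx": 0, "ty": 0, "tz": -0.0025, "rx": 0, "ry": 0, "rz": 0, "grip": 0.35}, {"tx": 0, "ty": 0, "tz": -0.003, "rx": 0, "ry": 0, "rz": 0, "grip": 0.35}, {"tx": 0, "ty": 0, "tz": -0.003, "rx": 0, "ry": 0, "rz": 0, "grip": 0.35}, {"tx": 0, "ty": 0, "tz": -0.003, "rx": 0, "ry": 0, "rz": 0, "grip": 0.35}, {"tx": 0, "ty": 0, "tz": -0.003, "rx": 0, "ry": 0, "rz": 0, "grip": 0.35}, {"tx": 0, "ty": 0, "tz": -0.003, "rx": 0, "ry": 0, "rz": 0, "grip": 0.35}, {"tx": 0, "ty": 0, "tz": -0.003, "rx": 0, "ry": 0, "rz": 0, "grip": 0.35}, {"tx": 0, "ty": 0, "tz": -0.003, "rx": 0, "ry": 0, "rz": 0, "grip": 0.35}, {"tx": 0, "ty": 0, "tz": -0.003, "rx": 0, "ry": 0, "rz": 0, "grip": 0.35}]}}

```text
time_s: 14.67
tcp_pos: [0.5168, 0.0169, 0.0528]
eef_rot: [-0.082, 0.702, 0.682, 0.187]
contact_force: [0.4, -3.0, 5.5]
grip_width: 0.0417
grip_force: 25.0
```

Run:
```python
from bed import *
s,p,R=pose();print(inB(p+R.apply([0.002,0,-.0336])))
dF=s["contact_force"]-[-.08,-.18,-2.8];dT=s["ft_torque"]-[-.407,.055,-.015]
print("tool F",R.inv().apply(dF),"T",R.inv().apply(dT)); print((R.inv()*RT).as_rotvec())
```

```text
[ 26.54 122.1    3.88]
tool F [ 0.48754081  1.76975443 -8.61405368] T [-0.35557099 -0.17550867  0.02068121]
[1.47423904e-03 8.45990374e-05 4.38398872e-04]
```

The block is flat on the bed, about 3.9 mm above my model's surface. I'll ease off and release.

Request:
{"method": "step_arm", "body": {"moves": [{"tx": 0, "ty": 0, "tz": -0.001, "rx": 0, "ry": 0, "rz": 0, "grip": 0.35}, {"tx": 0, "ty": 0, "tz": -0.0013, "rx": 0, "ry": 0, "rz": 0, "grip": 0.35}, {"tx": 0, "ty": 0, "tz": -0.0013, "rx": 0, "ry": 0, "rz": 0, "grip": 0.35}, {"tx": 0, "ty": 0, "tz": -0.0013, "rx": 0, "ry": 0, "rz": 0, "grip": 1}, {"tx": 0, "ty": 0, "tz": -0.0013, "rx": 0, "ry": 0, "rz": 0, "grip": 1}, {"tx": 0, "ty": 0, "tz": -0.0013, "rx": 0, "ry": 0, "rz": 0, "grip": 1}, {"tx": 0, "ty": 0, "tz": -0.0013, "rx": 0, "ry": 0, "rz": 0, "grip": 1}, {"tx": 0, "ty": 0, "tz": -0.0013, "rx": 0, "ry": 0, "rz": 0, "grip": 1}, {"tx": 0, "ty": 0, "tz": -0.0013, "rx": 0, "ry": 0, "rz": 0, "grip": 1}, {"tx": 0, "ty": 0, "tz": -0.0013, "rx": 0, "ry": 0, "rz": 0, "grip": 1}]}}

```text
time_s: 15.5
tcp_pos: [0.516, 0.0169, 0.0528]
eef_rot: [-0.083, 0.702, 0.682, 0.187]
contact_force: [-0.2, -0.7, -0.1]
grip_width: 0.085
grip_force: 0.0
```

```bash
cat > blk.py <<'E'
from bed import *
def block(c,y0,name=""):
    # print bright-region box near predicted block top in camera c
    f=c["frame"].astype(int);Z=24+3.9
    pc=proj(c,B(21,y0,Z));g=f.min(2)
    pts=[proj(c,B(x,y,Z)) for x in(0,42) for y in(y0-38,y0+38)]
    print(name,"pred c",pc.round(1),"corners",np.round(pts,1).tolist())
E
python3 - <<'E'
from blk import *
W=snap("wrist","w6.png");T=snap("top","t6.png");S=snap("scene","s6.png")
block(W,76,"w");block(T,76,"t");block(S,76,"s")
D=pickle.load(open("d0.pkl","rb"))
for n,c in(("top",T),("scene",S)):
    d=np.abs(c["frame"].astype(int)-D[n]["frame"]).max(2);f=c["frame"].astype(int)
    m=((f.min(2)>150)&(d>25)).astype(np.uint8)
    k,l,st,ce=cv2.connectedComponentsWithStats(m);print(n,[(st[i].tolist(),ce[i].round(1).tolist()) for i in range(1,k) if st[i,4]>40])
s=ctrl.read_state();print(s["contact_force"],s["grip_width"],inB(s["tcp_pos"]))
E
```

```text
w pred c [273.4 344.5] corners [[237.0, 400.0], [231.6, 281.7], [310.3, 400.1], [314.4, 281.8]]
t pred c [275.6 246.3] corners [[287.4, 254.1], [262.7, 253.4], [288.2, 239.4], [263.5, 238.3]]
s pred c [311.5 215.1] corners [[322.7, 216.2], [312.6, 220.5], [310.4, 210.0], [299.7, 213.9]]
top [([244, 229, 17, 30, 362], [252.8, 243.5]), ([292, 231, 63, 52, 1834], [325.1, 258.6]), ([277, 271, 16, 30, 244], [284.7, 285.6]), ([320, 287, 15, 30, 220], [326.7, 301.4]), ([252, 316, 77, 104, 3647], [286.4, 369.3]), ([298, 373, 10, 44, 62], [302.5, 395.2]), ([249, 408, 12, 12, 115], [254.7, 414.3])]
scene [([340, 78, 38, 29, 528], [361.3, 93.7]), ([392, 95, 162, 31, 2770], [477.8, 106.0]), ([549, 99, 11, 19, 133], [555.2, 110.0]), ([341, 125, 9, 18, 94], [344.2, 132.7]), ([285, 218, 27, 17, 169], [298.3, 225.5]), ([437, 259, 24, 16, 227], [447.9, 267.0]), ([542, 261, 13, 21, 54], [548.6, 270.9]), ([426, 275, 21, 29, 151], [435.0, 285.4]), ([523, 283, 36, 43, 716], [538.3, 303.6]), ([486, 298, 37, 32, 502], [505.0, 312.9]), ([418, 310, 19, 24, 275], [427.1, 319.9])]
[ 0.11714476  1.20640282 -0.11472189] 0.08772427761304098 [ 25.96 120.08 -29.45]
```

Request:
{"method": "step_arm", "body": {"moves": [{"tx": 0, "ty": 0, "tz": 0, "rx": 0, "ry": 0, "rz": 0, "grip": 1}, {"tx": 0, "ty": 0, "tz": 0, "rx": 0, "ry": 0, "rz": 0, "grip": 1}, {"tx": 0, "ty": 0, "tz": 0, "rx": 0, "ry": 0, "rz": 0, "grip": 1}, {"tx": 0, "ty": 0, "tz": 0, "rx": 0, "ry": 0, "rz": 0, "grip": 1}, {"tx": 0, "ty": 0, "tz": -0.02, "rx": 0, "ry": 0, "rz": 0, "grip": 1}, {"tx": 0, "ty": 0, "tz": -0.04, "rx": 0, "ry": 0, "rz": 0, "grip": 1}, {"tx": 0, "ty": 0, "tz": -0.06, "rx": 0, "ry": 0, "rz": 0, "grip": 1}, {"tx": 0, "ty": 0, "tz": -0.08, "rx": 0, "ry": 0, "rz": 0, "grip": 1}, {"tx": 0, "ty": 0, "tz": -0.1, "rx": 0, "ry": 0, "rz": 0, "grip": 1}, {"tx": 0, "ty": 0, "tz": -0.1, "rx": 0, "ry": 0, "rz": 0, "grip": 1}]}}

```text
time_s: 16.48
tcp_pos: [0.5084, -0.0068, 0.1117]
eef_rot: [-0.08, 0.702, 0.682, 0.188]
contact_force: [0.6, 0.3, 0.1]
grip_width: 0.0876
grip_force: 0.0
```

Run:
```python
from blk import *
W=snap("wrist","w7.png");T=snap("top","t7.png");S=snap("scene","s7.png")
for y in(76,122):block(W,y,"w");block(T,y,"t");block(S,y,"s")
for n,c,(x0,y0,x1,y1) in(("w",W,(200,150,360,330)),("s",S,(275,195,340,250)),("t",T,(230,220,310,275))):
    f=c["frame"][y0:y1,x0:x1].astype(int);m=(f.min(2)>185).astype(np.uint8)
    k,l,st,ce=cv2.connectedComponentsWithStats(m);print(n,[((st[i][:2]+[x0,y0]).tolist(),st[i][2:].tolist(),(ce[i]+[x0,y0]).round(1).tolist()) for i in range(1,k) if st[i,4]>25])
```

```text
w pred c [272.4 282.9] corners [[245.3, 326.9], [242.2, 234.7], [299.9, 326.8], [302.0, 234.7]]
t pred c [275.6 246.3] corners [[287.4, 254.1], [262.7, 253.4], [288.2, 239.4], [263.5, 238.3]]
s pred c [311.5 215.1] corners [[322.7, 216.2], [312.6, 220.5], [310.4, 210.0], [299.7, 213.9]]
w pred c [272. 224.] corners [[243.5, 273.1], [240.0, 169.8], [301.1, 273.1], [303.5, 169.9]]
t pred c [260.4 245.8] corners [[272.6, 253.7], [247.1, 253.0], [273.4, 238.8], [247.9, 237.7]]
s pred c [305.  217.7] corners [[316.7, 218.8], [305.9, 223.4], [304.1, 212.3], [292.6, 216.5]]
w [([217, 150], [119, 105, 8646], [279.9, 190.2]), ([250, 234], [53, 23, 683], [283.4, 242.7])]
s [([282, 218], [14, 10, 81], [289.8, 222.3])]
t []
```

```bash
cat > prof.py <<'E'
from bed import *
def prof(c,Z=27.9):
    f=cv2.GaussianBlur(c["frame"],(3,3),0)
    def at3(x,y):
        u,v=proj(c,B(x,y,Z)).round().astype(int);return "%3d"%f[v,u].min() if 0<=v<420 and 0<=u<560 else "..."
    ys=range(180,10,-4);print("  y\\x",*range(-8,61,4))
    for y in ys:print("%4d "%y,*[at3(x,y) for x in range(-8,61,4)])
if __name__=="__main__":
    import sys;prof(pickle.load(open(sys.argv[1],"rb")))
E
python3 prof.py w7.pkl
```

```text
y\x -8 -4 0 4 8 12 16 20 24 28 32 36 40 44 48 52 56 60
 180  126 128 133 135 132 134 134 141 140 134 134 133 138 141 141 140 141 138
 176  198 197 202 199 197 198 197 199 197 209 217 215 217 216 215 215 219 215
 172  198 197 109 103 199 199 197 199 197 210 217 214 217 131  97 203 219 216
 168  199 198 112 112 198 199 197 199 198 216 216 214 217 154 119 214 218 215
 164  198 197 202 201 199 199 198 199 197 216 216 214 217 217 215 216 219 215
 160  198 197 202 201 198 200 198 199 198 216 216 215 216 216 215 216 218 216
 156  199 197 202 201 199 201 198 199 198 215 216 215 216 216 215 214 217 215
 152  199 197 202 200 199 200 197 199 199 198 198 209 215 215 215 214 216 214
 148  199 197 202 201 199 201 198 199 199 199 198 197 215 215 215 214 216 213
 144  198 197 201 200 199 201 198 199 199 199 198 197 215 215 214 213 215 211
 140  198 197 201 200 199 201 199 199 199 199 199 197 213 215 214 213 215 211
 136  198 197 202 201 199 201 199 199 199 198 199 198 209 215 214 212 215 211
 132  197 196 202 200 199 200 198 199 198 203 198 197 209 215 214 212 215 211
 128  197 196 200 200 199 201 1
[... 1608 characters left out ...]
 44  128 128 129 129 128 128 128 128 127 128 134 133 133 133 133 128 125 123
  40  136 136 136 136 138 137 137 137 137 136 137 138 137 137 144 144 135 134
  36  134 134 134 134 134 134 133 134 133 134 133 133 133 132 132 132 132 131
  32  116 116 117 117 117 117 118 117 116 117 117 117 116 116 116 116 116 116
  28   91  91  95 103 102 103 102 102 103 102 101 100 101 100 100 100  98  95
  24   55  82  81 152 149 130 129 130 152 153 145 142 145 145 142 141 147  78
  20   81  83  82 152 152 131 127 136 151 151 143 142 144 145 145 140 145  75
  16  151 133 141 144 144 135 117 116 115 141 142 141 143 153 141 140 145 102
  12  188 185 181 128 120 120 112 117 115 118 111 106 115 151 141 139 144 142
```

The sampled profile shows the block caught as intended: bore at y≈76, x≈21, uphill end at y≈114, square to the fence. Next I close the gripper and touch the bed uphill of the block to calibrate the real fingertip height.

```bash
cat >> bed.py <<'E'
RP=RT*Ro.from_rotvec([0,-.07,0])
def tip(X,h=.040,R=RP): return B(X[0],X[1],X[2]+3.9)-R.apply([0,0,-h])
def tipnow(h=.040):
    s,p,R=pose();q=inB(p+R.apply([0,0,-h]));q[2]-=3.9;return q,RB.inv().apply(s["contact_force"]).round(2)
E
python3 - <<'E'
from bed import *
print(tipnow());need(tip((21,137,12)),RP)
E
```

```text
(array([ 25.93, 119.85,  66.66]), array([-0.06,  0.17, -0.26]))
need t [ 0.0239 -0.0083  0.0909] r [ 0.0005 -0.1403 -0.0005]
```

Request:
{"method": "step_arm", "body": {"moves": [{"tx": 0.024, "ty": -0.008, "tz": 0, "rx": 0, "ry": -0.14, "rz": 0, "grip": 0}, {"tx": 0.024, "ty": -0.008, "tz": 0, "rx": 0, "ry": -0.14, "rz": 0, "grip": 0}, {"tx": 0.024, "ty": -0.008, "tz": 0.02, "rx": 0, "ry": -0.14, "rz": 0, "grip": 0}, {"tx": 0.024, "ty": -0.008, "tz": 0.04, "rx": 0, "ry": -0.14, "rz": 0, "grip": 0}, {"tx": 0.024, "ty": -0.008, "tz": 0.06, "rx": 0, "ry": -0.14, "rz": 0, "grip": 0}, {"tx": 0.024, "ty": -0.008, "tz": 0.075, "rx": 0, "ry": -0.14, "rz": 0, "grip": 0}, {"tx": 0.024, "ty": -0.008, "tz": 0.085, "rx": 0, "ry": -0.14, "rz": 0, "grip": 0}, {"tx": 0.024, "ty": -0.008, "tz": 0.091, "rx": 0, "ry": -0.14, "rz": 0, "grip": 0}, {"tx": 0.024, "ty": -0.008, "tz": 0.091, "rx": 0, "ry": -0.14, "rz": 0, "grip": 0}, {"tx": 0.024, "ty": -0.008, "tz": 0.091, "rx": 0, "ry": -0.14, "rz": 0, "grip": 0}]}}

```text
time_s: 17.47
tcp_pos: [0.5106, 0.0284, 0.0625]
eef_rot: [-0.059, 0.708, 0.685, 0.162]
contact_force: [-0.3, 0.6, 0.5]
grip_width: 0.0245
grip_force: 0.0
```

Request:
{"method": "step_arm", "body": {"moves": [{"tx": 0, "ty": 0, "tz": 0.002, "rx": 0, "ry": 0, "rz": 0, "grip": 0}, {"tx": 0, "ty": 0, "tz": 0.004, "rx": 0, "ry": 0, "rz": 0, "grip": 0}, {"tx": 0, "ty": 0, "tz": 0.006, "rx": 0, "ry": 0, "rz": 0, "grip": 0}, {"tx": 0, "ty": 0, "tz": 0.008, "rx": 0, "ry": 0, "rz": 0, "grip": 0}, {"tx": 0, "ty": 0, "tz": 0.01, "rx": 0, "ry": 0, "rz": 0, "grip": 0}, {"tx": 0, "ty": 0, "tz": 0.012, "rx": 0, "ry": 0, "rz": 0, "grip": 0}, {"tx": 0, "ty": 0, "tz": 0.014, "rx": 0, "ry": 0, "rz": 0, "grip": 0}, {"tx": 0, "ty": 0, "tz": 0.016, "rx": 0, "ry": 0, "rz": 0, "grip": 0}, {"tx": 0, "ty": 0, "tz": 0.017, "rx": 0, "ry": 0, "rz": 0, "grip": 0}, {"tx": 0, "ty": 0, "tz": 0.017, "rx": 0, "ry": 0, "rz": 0, "grip": 0}]}}

```text
time_s: 18.3
tcp_pos: [0.5119, 0.031, 0.0547]
eef_rot: [-0.058, 0.708, 0.685, 0.162]
contact_force: [-7.4, -3.5, 9.8]
grip_width: 0.0006
grip_force: 5.7
```

Run:
```python
from bed import *
print(tipnow(),ctrl.read_state()["grip_width"]);need(tip((21,137,12)),RP)
```

```text
(array([ 21.29, 136.68,   3.6 ]), array([-5.78,  0.46, 11.39])) 0.0005747581864258102
need t [-0.0004 -0.0005 -0.014 ] r [0.0009 0.0016 0.0018]
```

Run:
```python
from bed import *
need(tip((21,129,13)),RP)
```

```text
need t [-0.0138 -0.0005 -0.0147] r [0.0009 0.0016 0.0018]
```

Request:
{"method": "step_arm", "body": {"moves": [{"tx": 0, "ty": 0, "tz": -0.005, "rx": 0, "ry": 0, "rz": 0, "grip": 0}, {"tx": 0, "ty": 0, "tz": -0.01, "rx": 0, "ry": 0, "rz": 0, "grip": 0}, {"tx": 0, "ty": 0, "tz": -0.017, "rx": 0, "ry": 0, "rz": 0, "grip": 0}, {"tx": 0, "ty": 0, "tz": -0.017, "rx": 0, "ry": 0, "rz": 0, "grip": 0}, {"tx": -0.004, "ty": 0, "tz": -0.017, "rx": 0, "ry": 0, "rz": 0, "grip": 0}, {"tx": -0.008, "ty": 0, "tz": -0.017, "rx": 0, "ry": 0, "rz": 0, "grip": 0}, {"tx": -0.012, "ty": 0, "tz": -0.017, "rx": 0, "ry": 0, "rz": 0, "grip": 0}, {"tx": -0.013, "ty": 0, "tz": -0.017, "rx": 0, "ry": 0, "rz": 0, "grip": 0}, {"tx": -0.013, "ty": 0, "tz": -0.017, "rx": 0, "ry": 0, "rz": 0, "grip": 0}, {"tx": -0.013, "ty": 0, "tz": -0.017, "rx": 0, "ry": 0, "rz": 0, "grip": 0}]}}

```text
time_s: 19.13
tcp_pos: [0.5104, 0.021, 0.06]
eef_rot: [-0.059, 0.708, 0.685, 0.162]
contact_force: [0.3, -0.4, -0.4]
grip_width: 0.0005
grip_force: 0.0
```

Run:
```python
from bed import *
print(tipnow());need(tip((21,124,13)),RP)
print("tool-x of -bed y dir:", pose()[2].inv().apply(RB.apply([0,-.01,0])))
```

```text
(array([ 21.06, 129.36,  12.35]), array([ 0.23, -0.5 , -0.3 ]))
need t [-0.009  -0.0001 -0.0005] r [-0.0004 -0.0008 -0.0004]
tool-x of -bed y dir: [-9.97577628e-03  2.12901110e-06  6.95617120e-04]
```

Request:
{"method": "step_arm", "body": {"moves": [{"tx": -0.0015, "ty": 0, "tz": 0, "rx": 0, "ry": 0, "rz": 0, "grip": 0}, {"tx": -0.003, "ty": 0, "tz": 0, "rx": 0, "ry": 0, "rz": 0, "grip": 0}, {"tx": -0.0045, "ty": 0, "tz": 0, "rx": 0, "ry": 0, "rz": 0, "grip": 0}, {"tx": -0.006, "ty": 0, "tz": 0, "rx": 0, "ry": 0, "rz": 0, "grip": 0}, {"tx": -0.007, "ty": 0, "tz": 0, "rx": 0, "ry": 0, "rz": 0, "grip": 0}, {"tx": -0.008, "ty": 0, "tz": 0, "rx": 0, "ry": 0, "rz": 0, "grip": 0}, {"tx": -0.009, "ty": 0, "tz": 0, "rx": 0, "ry": 0, "rz": 0, "grip": 0}, {"tx": -0.01, "ty": 0, "tz": 0.001, "rx": 0, "ry": 0, "rz": 0, "grip": 0}, {"tx": -0.011, "ty": 0, "tz": 0.001, "rx": 0, "ry": 0, "rz": 0, "grip": 0}, {"tx": -0.011, "ty": 0, "tz": 0.001, "rx": 0, "ry": 0, "rz": 0, "grip": 0}]}}

```text
time_s: 19.97
tcp_pos: [0.5106, 0.016, 0.0583]
eef_rot: [-0.059, 0.708, 0.685, 0.163]
contact_force: [0.3, 5.6, 2.9]
grip_width: 0.0005
grip_force: 3.1
```

Run:
```python
from bed import *
print(tipnow())
```

```text
(array([ 21.3 , 124.02,  12.63]), array([0.42, 6.27, 0.5 ]))
```

Request:
{"method": "step_arm", "body": {"moves": [{"tx": -0.0004, "ty": 0, "tz": 0, "rx": 0, "ry": 0, "rz": 0, "grip": 0}, {"tx": -0.0008, "ty": 0, "tz": 0, "rx": 0, "ry": 0, "rz": 0, "grip": 0}, {"tx": -0.0012, "ty": 0, "tz": 0, "rx": 0, "ry": 0, "rz": 0, "grip": 0}, {"tx": -0.0016, "ty": 0, "tz": 0, "rx": 0, "ry": 0, "rz": 0, "grip": 0}, {"tx": -0.002, "ty": 0, "tz": 0, "rx": 0, "ry": 0, "rz": 0, "grip": 0}, {"tx": -0.0024, "ty": 0, "tz": 0, "rx": 0, "ry": 0, "rz": 0, "grip": 0}, {"tx": -0.0028, "ty": 0, "tz": 0, "rx": 0, "ry": 0, "rz": 0, "grip": 0}, {"tx": -0.0032, "ty": 0, "tz": 0, "rx": 0, "ry": 0, "rz": 0, "grip": 0}, {"tx": -0.0034, "ty": 0, "tz": 0, "rx": 0, "ry": 0, "rz": 0, "grip": 0}, {"tx": -0.0034, "ty": 0, "tz": 0, "rx": 0, "ry": 0, "rz": 0, "grip": 0}]}}

```text
time_s: 20.8
tcp_pos: [0.5106, 0.0155, 0.058]
eef_rot: [-0.06, 0.707, 0.685, 0.164]
contact_force: [-0.5, 8.5, 5.2]
grip_width: 0.0003
grip_force: 5.2
```

Run:
```python
from bed import *
print(tipnow())
```

```text
(array([ 21.25, 123.3 ,  12.62]), array([-0.23,  9.81,  1.65]))
```

Request:
{"method": "step_arm", "body": {"moves": [{"tx": -0.0004, "ty": 0, "tz": 0, "rx": 0, "ry": 0, "rz": 0, "grip": 0}, {"tx": -0.0008, "ty": 0, "tz": 0, "rx": 0, "ry": 0, "rz": 0, "grip": 0}, {"tx": -0.0012, "ty": 0, "tz": 0, "rx": 0, "ry": 0, "rz": 0, "grip": 0}, {"tx": -0.0016, "ty": 0, "tz": 0, "rx": 0, "ry": 0, "rz": 0, "grip": 0}, {"tx": -0.002, "ty": 0, "tz": 0, "rx": 0, "ry": 0, "rz": 0, "grip": 0}, {"tx": -0.0024, "ty": 0, "tz": 0, "rx": 0, "ry": 0, "rz": 0, "grip": 0}, {"tx": -0.0028, "ty": 0, "tz": 0, "rx": 0, "ry": 0, "rz": 0, "grip": 0}, {"tx": -0.0032, "ty": 0, "tz": 0, "rx": 0, "ry": 0, "rz": 0, "grip": 0}, {"tx": -0.0034, "ty": 0, "tz": 0, "rx": 0, "ry": 0, "rz": 0, "grip": 0}, {"tx": -0.0034, "ty": 0, "tz": 0, "rx": 0, "ry": 0, "rz": 0, "grip": 0}]}}

```text
time_s: 21.63
tcp_pos: [0.5106, 0.0134, 0.0573]
eef_rot: [-0.06, 0.707, 0.685, 0.164]
contact_force: [-0.6, 8.3, 4.0]
grip_width: 0.0008
grip_force: 4.9
```

Run:
```python
from bed import *
print(tipnow())
```

```text
(array([ 21.33, 121.12,  12.67]), array([-0.47,  9.24,  0.7 ]))
```

Request:
{"method": "step_arm", "body": {"moves": [{"tx": -0.0008, "ty": 0, "tz": 0, "rx": 0, "ry": 0, "rz": 0, "grip": 0}, {"tx": -0.0016, "ty": 0, "tz": 0, "rx": 0, "ry": 0, "rz": 0, "grip": 0}, {"tx": -0.0024, "ty": 0, "tz": 0, "rx": 0, "ry": 0, "rz": 0, "grip": 0}, {"tx": -0.0032, "ty": 0, "tz": 0, "rx": 0, "ry": 0, "rz": 0, "grip": 0}, {"tx": -0.004, "ty": 0, "tz": 0, "rx": 0, "ry": 0, "rz": 0, "grip": 0}, {"tx": -0.0048, "ty": 0, "tz": 0, "rx": 0, "ry": 0, "rz": 0, "grip": 0}, {"tx": -0.0056, "ty": 0, "tz": 0, "rx": 0, "ry": 0, "rz": 0, "grip": 0}, {"tx": -0.0064, "ty": 0, "tz": 0, "rx": 0, "ry": 0, "rz": 0, "grip": 0}, {"tx": -0.007, "ty": 0, "tz": 0, "rx": 0, "ry": 0, "rz": 0, "grip": 0}, {"tx": -0.007, "ty": 0, "tz": 0, "rx": 0, "ry": 0, "rz": 0, "grip": 0}]}}

```text
time_s: 22.47
tcp_pos: [0.5107, 0.0084, 0.0554]
eef_rot: [-0.059, 0.707, 0.685, 0.163]
contact_force: [1.0, 5.7, 1.5]
grip_width: 0.0005
grip_force: 3.0
```

Run:
```python
from bed import *
print(tipnow())
```

```text
(array([ 21.39, 115.85,  12.79]), array([ 0.91,  5.87, -0.92]))
```

Request:
{"method": "step_arm", "body": {"moves": [{"tx": -0.002, "ty": 0, "tz": 0, "rx": 0, "ry": 0, "rz": 0, "grip": 0}, {"tx": -0.005, "ty": 0, "tz": 0, "rx": 0, "ry": 0, "rz": 0, "grip": 0}, {"tx": -0.009, "ty": 0, "tz": 0.001, "rx": 0, "ry": 0, "rz": 0, "grip": 0}, {"tx": -0.013, "ty": 0, "tz": 0.001, "rx": 0, "ry": 0, "rz": 0, "grip": 0}, {"tx": -0.017, "ty": 0, "tz": 0.001, "rx": 0, "ry": 0, "rz": 0, "grip": 0}, {"tx": -0.021, "ty": 0, "tz": 0.0015, "rx": 0, "ry": 0, "rz": 0, "grip": 0}, {"tx": -0.025, "ty": 0, "tz": 0.002, "rx": 0, "ry": 0, "rz": 0, "grip": 0}, {"tx": -0.028, "ty": 0, "tz": 0.002, "rx": 0, "ry": 0, "rz": 0, "grip": 0}, {"tx": -0.03, "ty": 0, "tz": 0.002, "rx": 0, "ry": 0, "rz": 0, "grip": 0}, {"tx": -0.031, "ty": 0, "tz": 0.002, "rx": 0, "ry": 0, "rz": 0, "grip": 0}]}}

```text
time_s: 23.3
tcp_pos: [0.5106, -0.0089, 0.0484]
eef_rot: [-0.059, 0.708, 0.685, 0.163]
contact_force: [0.5, 6.2, 2.6]
grip_width: 0.0009
grip_force: 3.3
```

Run:
```python
from bed import *
print(tipnow())
```

```text
(array([21.27, 97.17, 12.8 ]), array([0.52, 6.71, 0.02]))
```

Request:
{"method": "step_arm", "body": {"moves": [{"tx": -0.0006, "ty": 0, "tz": 0, "rx": 0, "ry": 0, "rz": 0, "grip": 0}, {"tx": -0.0012, "ty": 0, "tz": 0, "rx": 0, "ry": 0, "rz": 0, "grip": 0}, {"tx": -0.0018, "ty": 0, "tz": 0, "rx": 0, "ry": 0, "rz": 0, "grip": 0}, {"tx": -0.0024, "ty": 0, "tz": 0, "rx": 0, "ry": 0, "rz": 0, "grip": 0}, {"tx": -0.003, "ty": 0, "tz": 0, "rx": 0, "ry": 0, "rz": 0, "grip": 0}, {"tx": -0.0035, "ty": 0, "tz": 0, "rx": 0, "ry": 0, "rz": 0, "grip": 0}, {"tx": -0.004, "ty": 0, "tz": 0, "rx": 0, "ry": 0, "rz": 0, "grip": 0}, {"tx": -0.0045, "ty": 0, "tz": 0, "rx": 0, "ry": 0, "rz": 0, "grip": 0}, {"tx": -0.005, "ty": 0, "tz": 0, "rx": 0, "ry": 0, "rz": 0, "grip": 0}, {"tx": -0.005, "ty": 0, "tz": 0, "rx": 0, "ry": 0, "rz": 0, "grip": 0}]}}

```text
time_s: 24.13
tcp_pos: [0.5106, -0.0118, 0.0474]
eef_rot: [-0.059, 0.707, 0.685, 0.163]
contact_force: [0.1, 6.7, 1.0]
grip_width: 0.0006
grip_force: 3.0
```

Request:
{"method": "step_arm", "body": {"moves": [{"tx": -0.0005, "ty": 0, "tz": 0, "rx": 0, "ry": 0, "rz": 0, "grip": 0}, {"tx": -0.001, "ty": 0, "tz": 0, "rx": 0, "ry": 0, "rz": 0, "grip": 0}, {"tx": -0.0015, "ty": 0, "tz": 0, "rx": 0, "ry": 0, "rz": 0, "grip": 0}, {"tx": -0.002, "ty": 0, "tz": 0, "rx": 0, "ry": 0, "rz": 0, "grip": 0}, {"tx": -0.0025, "ty": 0, "tz": 0, "rx": 0, "ry": 0, "rz": 0, "grip": 0}, {"tx": -0.003, "ty": 0, "tz": 0, "rx": 0, "ry": 0, "rz": 0, "grip": 0}, {"tx": -0.0033, "ty": 0, "tz": 0, "rx": 0, "ry": 0, "rz": 0, "grip": 0}, {"tx": -0.0036, "ty": 0, "tz": 0, "rx": 0, "ry": 0, "rz": 0, "grip": 0}, {"tx": -0.0038, "ty": 0, "tz": 0, "rx": 0, "ry": 0, "rz": 0, "grip": 0}, {"tx": -0.0038, "ty": 0, "tz": 0, "rx": 0, "ry": 0, "rz": 0, "grip": 0}]}}

```text
time_s: 24.97
tcp_pos: [0.5106, -0.0138, 0.0468]
eef_rot: [-0.059, 0.707, 0.685, 0.163]
contact_force: [-0.1, 7.7, 1.5]
grip_width: 0.0003
grip_force: 3.3
```

Run:
```python
from bed import *
print(tipnow())
```

```text
(array([21.28, 92.02, 13.11]), array([-0.26,  7.71, -1.43]))
```

Request:
{"method": "step_arm", "body": {"moves": [{"tx": -0.0004, "ty": 0, "tz": 0, "rx": 0, "ry": 0, "rz": 0, "grip": 0}, {"tx": -0.0008, "ty": 0, "tz": 0, "rx": 0, "ry": 0, "rz": 0, "grip": 0}, {"tx": -0.0012, "ty": 0, "tz": 0.0005, "rx": 0, "ry": 0, "rz": 0, "grip": 0}, {"tx": -0.0016, "ty": 0, "tz": 0.0005, "rx": 0, "ry": 0, "rz": 0, "grip": 0}, {"tx": -0.002, "ty": 0, "tz": 0.0005, "rx": 0, "ry": 0, "rz": 0, "grip": 0}, {"tx": -0.0024, "ty": 0, "tz": 0.0005, "rx": 0, "ry": 0, "rz": 0, "grip": 0}, {"tx": -0.0028, "ty": 0, "tz": 0.0005, "rx": 0, "ry": 0, "rz": 0, "grip": 0}, {"tx": -0.0032, "ty": 0, "tz": 0.0005, "rx": 0, "ry": 0, "rz": 0, "grip": 0}, {"tx": -0.0034, "ty": 0, "tz": 0.0005, "rx": 0, "ry": 0, "rz": 0, "grip": 0}, {"tx": -0.0034, "ty": 0, "tz": 0.0005, "rx": 0, "ry": 0, "rz": 0, "grip": 0}]}}

```text
time_s: 25.8
tcp_pos: [0.5106, -0.0157, 0.0459]
eef_rot: [-0.059, 0.707, 0.685, 0.163]
contact_force: [0.4, 6.4, 0.8]
grip_width: 0.0005
grip_force: 3.2
```

Run:
```python
from bed import *
print(tipnow())
```

```text
(array([21.29, 89.96, 12.97]), array([ 0.2 ,  6.23, -1.66]))
```

Still sliding under the nose. I'll continue 2 mm per call.

Request:
{"method": "step_arm", "body": {"moves": [{"tx": -0.0004, "ty": 0, "tz": 0, "rx": 0, "ry": 0, "rz": 0, "grip": 0}, {"tx": -0.0008, "ty": 0, "tz": 0, "rx": 0, "ry": 0, "rz": 0, "grip": 0}, {"tx": -0.0012, "ty": 0, "tz": 0, "rx": 0, "ry": 0, "rz": 0, "grip": 0}, {"tx": -0.0016, "ty": 0, "tz": 0, "rx": 0, "ry": 0, "rz": 0, "grip": 0}, {"tx": -0.002, "ty": 0, "tz": 0, "rx": 0, "ry": 0, "rz": 0, "grip": 0}, {"tx": -0.0024, "ty": 0, "tz": 0, "rx": 0, "ry": 0, "rz": 0, "grip": 0}, {"tx": -0.0028, "ty": 0, "tz": 0, "rx": 0, "ry": 0, "rz": 0, "grip": 0}, {"tx": -0.0032, "ty": 0, "tz": 0, "rx": 0, "ry": 0, "rz": 0, "grip": 0}, {"tx": -0.0036, "ty": 0, "tz": 0, "rx": 0, "ry": 0, "rz": 0, "grip": 0}, {"tx": -0.0036, "ty": 0, "tz": 0, "rx": 0, "ry": 0, "rz": 0, "grip": 0}]}}

```text
time_s: 26.63
tcp_pos: [0.5105, -0.0157, 0.0458]
eef_rot: [-0.061, 0.707, 0.685, 0.164]
contact_force: [-0.1, 11.5, 4.8]
grip_width: 0.0005
grip_force: 6.6
```

Run:
```python
from bed import *
print(tipnow())
```

```text
(array([21.26, 89.74, 12.99]), array([-0.05, 12.49,  0.13]))
```

The stop has been felt at mid y≈42. I'll add a little to reach 15 N and hold.

Request:
{"method": "step_arm", "body": {"moves": [{"tx": -0.0004, "ty": 0, "tz": 0, "rx": 0, "ry": 0, "rz": 0, "grip": 0}, {"tx": -0.0008, "ty": 0, "tz": 0, "rx": 0, "ry": 0, "rz": 0, "grip": 0}, {"tx": -0.0013, "ty": 0, "tz": 0, "rx": 0, "ry": 0, "rz": 0, "grip": 0}, {"tx": -0.0013, "ty": 0, "tz": 0, "rx": 0, "ry": 0, "rz": 0, "grip": 0}, {"tx": -0.0013, "ty": 0, "tz": 0, "rx": 0, "ry": 0, "rz": 0, "grip": 0}, {"tx": -0.0013, "ty": 0, "tz": 0, "rx": 0, "ry": 0, "rz": 0, "grip": 0}, {"tx": -0.0013, "ty": 0, "tz": 0, "rx": 0, "ry": 0, "rz": 0, "grip": 0}, {"tx": -0.0013, "ty": 0, "tz": 0, "rx": 0, "ry": 0, "rz": 0, "grip": 0}, {"tx": -0.0013, "ty": 0, "tz": 0, "rx": 0, "ry": 0, "rz": 0, "grip": 0}, {"tx": -0.0013, "ty": 0, "tz": 0, "rx": 0, "ry": 0, "rz": 0, "grip": 0}]}}

```text
time_s: 27.47
tcp_pos: [0.5106, -0.0157, 0.0459]
eef_rot: [-0.061, 0.706, 0.686, 0.165]
contact_force: [-0.1, 15.5, 5.0]
grip_width: 0.0005
grip_force: 7.8
```

Run:
```python
from bed import *
print(tipnow());c=snap("wrist","w8.png");from prof import prof;prof(c)
print(tipnow())
```

```text
(array([21.27, 89.72, 13.02]), array([-0.24, 16.22, -1.13]))
  y\x -8 -4 0 4 8 12 16 20 24 28 32 36 40 44 48 52 56 60
 180   89  94  97 107  99 103 120 115 104  97  99 108 107 109 101 101 102 105
 176  210 209 214 211 209 211 212 212 212 213 214 210 216 211 209 212 209 169
 172  216 214 181 152 215 216 215 215 214 214 215 212 217 141 163 214 210 176
 168  217 215 117  94 215 216 215 215 215 214 216 213 217  95 116 215 211 180
 164  217 216 216 209 216 218 215 215 215 214 216 213 217 201 212 215 212 182
 160  216 215 220 218 216 218 216 216 214 215 216 213 218 215 212 215 212 185
 156  217 215 220 218 216 218 203 202 209 202 209 207 217 215 212 215 212 189
 152  201 214 220 217 216 218 199 198 198 197 197 196 198 215 212 214 212 193
 148  200 199 211 213 211 202 199 199 197 196 197 195 198 195 211 214 212 201
 144  200 198 203 201 201 201 198 199 197 196 196 195 198 196 211 214 212 181
 140  199 198 211 217 216 201 198 198 197 196 196 196 197 196 211 213 212 184
 136  198 197 206 217 215 201 198 198 196 196 196 195 197 195 209 213 211 189
 132  198 196 202 216 215 201 198 198 196 196 
[... 1732 characters left out ...]
 68  68  69  69
  40   39  40  40  40  41  41  61 126  52  40  41  40  45  55  45  48  60  61
  36   40  41  40  40  41  41  61 124  52  42  41  41  42  42  41  41  60  60
  32   40  41  41  40  40  40  56 127  49  41  41  40  41  41  41  40  41  40
  28   40  39  40  41  39  41  36 149  45  41  42  43  40  40  41  42  40  39
  24   39  39  40  39  39  41  36 149  45  42  41  41  41  41  41  40  40  42
  20   38  40  40  41  40  41  38 144  47  40  41  41  41  41  40  41  41  40
  16   40  40  39  41  41  41  38  64  60  60  61  59  60  60  60  61  60  61
  12   49  49  49  48  49  49  48  60  60  60  60  60  60  60  60  60  60  59
(array([21.28, 89.72, 13.02]), array([-0.19, 15.53, -0.8 ]))
```

It is leaning at 15.5 N. I'll hold a moment more, then back off uphill and lift.

Request:
{"method": "step_arm", "body": {"moves": [{"tx": 0, "ty": 0, "tz": 0, "rx": 0, "ry": 0, "rz": 0, "grip": 0}, {"tx": 0, "ty": 0, "tz": 0, "rx": 0, "ry": 0, "rz": 0, "grip": 0}, {"tx": 0, "ty": 0, "tz": 0, "rx": 0, "ry": 0, "rz": 0, "grip": 0}, {"tx": 0, "ty": 0, "tz": 0, "rx": 0, "ry": 0, "rz": 0, "grip": 0}, {"tx": 0, "ty": 0, "tz": 0, "rx": 0, "ry": 0, "rz": 0, "grip": 0}, {"tx": 0, "ty": 0, "tz": 0, "rx": 0, "ry": 0, "rz": 0, "grip": 0}, {"tx": 0, "ty": 0, "tz": 0, "rx": 0, "ry": 0, "rz": 0, "grip": 0}, {"tx": 0, "ty": 0, "tz": 0, "rx": 0, "ry": 0, "rz": 0, "grip": 0}, {"tx": 0, "ty": 0, "tz": 0, "rx": 0, "ry": 0, "rz": 0, "grip": 0}, {"tx": 0, "ty": 0, "tz": 0, "rx": 0, "ry": 0, "rz": 0, "grip": 0}]}}

```text
time_s: 28.35
tcp_pos: [0.5106, -0.0157, 0.0459]
eef_rot: [-0.061, 0.707, 0.686, 0.165]
contact_force: [1.2, 14.5, 4.3]
grip_width: 0.0004
grip_force: 7.8
```

Request:
{"method": "step_arm", "body": {"moves": [{"tx": 0.002, "ty": 0, "tz": 0, "rx": 0, "ry": 0, "rz": 0, "grip": 0}, {"tx": 0.004, "ty": 0, "tz": 0, "rx": 0, "ry": 0, "rz": 0, "grip": 0}, {"tx": 0.008, "ty": 0, "tz": 0, "rx": 0, "ry": 0, "rz": 0, "grip": 0}, {"tx": 0.015, "ty": 0, "tz": -0.002, "rx": 0, "ry": 0, "rz": 0, "grip": 0}, {"tx": 0.03, "ty": 0, "tz": -0.006, "rx": 0, "ry": 0, "rz": 0, "grip": 0}, {"tx": 0.045, "ty": 0, "tz": -0.02, "rx": 0, "ry": 0, "rz": 0, "grip": 0}, {"tx": 0.06, "ty": 0, "tz": -0.05, "rx": 0, "ry": 0, "rz": 0, "grip": 0}, {"tx": 0.075, "ty": 0, "tz": -0.09, "rx": 0, "ry": 0, "rz": 0, "grip": 0}, {"tx": 0.085, "ty": 0, "tz": -0.13, "rx": 0, "ry": 0, "rz": 0, "grip": 0}, {"tx": 0.085, "ty": 0, "tz": -0.13, "rx": 0, "ry": 0, "rz": 0, "grip": 0}]}}

```text
time_s: 29.18
tcp_pos: [0.5011, 0.0046, 0.141]
eef_rot: [-0.054, 0.707, 0.685, 0.165]
contact_force: [-0.0, -0.2, 0.4]
grip_width: 0.0006
grip_force: 0.0
```

Run:
```python
from bed import *
print(tipnow());c=snap("wrist","w9.png");from prof import prof;prof(c)
```

```text
(array([ 23.71, 144.56,  94.04]), array([ 0.05, -0.07,  0.45]))
  y\x -8 -4 0 4 8 12 16 20 24 28 32 36 40 44 48 52 56 60
 180  200 200 205 202 201 220 219 221 220 221 222 219 223 221 220 221 222 221
 176  199 200 116 130 202 220 220 220 220 220 221 219 222 142 118 219 223 221
 172  200 201 103 114 203 216 220 220 220 221 221 219 221 136 117 220 223 219
 168  200 201 203 204 203 222 220 220 220 220 221 219 221 221 219 220 222 220
 164  202 201 206 205 203 222 220 221 220 220 221 219 222 220 219 219 222 219
 160  217 214 206 205 203 222 220 221 220 220 221 220 222 220 219 219 222 218
 156  217 218 223 218 218 222 220 221 220 220 221 220 222 220 219 218 221 218
 152  217 217 223 222 221 222 220 221 220 220 220 220 221 221 220 218 220 218
 148  217 217 221 222 221 222 220 220 220 221 220 219 221 220 220 218 220 217
 144  218 217 221 221 220 221 220 221 220 221 220 219 221 220 219 219 221 217
 140  217 217 221 221 220 221 220 220 220 220 220 220 221 220 220 219 221 217
 136  203 216 221 221 220 221 219 221 220 219 220 220 220 220 220 218 221 218
 132  164 164 169 205 220 220 219 220 219 2
[... 1674 characters left out ...]
 44   70  70  70  70  72  73  77  74  72 121  72  73  73  73  74  73  74  73
  40   70  70  70  70  69  70  74  73  69 121  73  73  74  74  73  73  73  73
  36   67  67  66  67  67  68  72  74  69 174  84  76  75  76  76  75  75  75
  32   67  66  66  67  66  68  72  71  71 143  80  75  76  75  75  75  75  75
  28   66  68  68  67  68  67  71  72  71 142  75  72  76  76  75  75  75  76
  24   66  68  67  68  67  68  72  73  69 125  74  72  75  76  76  76  75  76
  20   66  66  67  68  68  68  70  73  71 117  74  68  68  69  70  69  69  68
  16   66  67  67  67  67  68  73  94 118 118  74  68  67  68  68  67  68  68
  12   67  67  67  67  67  67  73  94 133 118  74  68  67  67  68  67  67  68
```

Run:
```python
from bed import *
need([.5,-.09,.24],down(np.pi/2))
```

```text
need t [-0.0978  0.0323 -0.2074] r [ 0.3082 -0.623  -0.063 ]
```

Request:
{"method": "step_arm", "body": {"moves": [{"tx": 0, "ty": 0.01, "tz": -0.06, "rx": 0, "ry": 0, "rz": 0, "grip": 0}, {"tx": 0, "ty": 0.02, "tz": -0.12, "rx": 0.05, "ry": -0.1, "rz": 0, "grip": 0}, {"tx": -0.03, "ty": 0.03, "tz": -0.18, "rx": 0.15, "ry": -0.3, "rz": -0.03, "grip": 0}, {"tx": -0.07, "ty": 0.032, "tz": -0.207, "rx": 0.25, "ry": -0.5, "rz": -0.06, "grip": 0}, {"tx": -0.098, "ty": 0.032, "tz": -0.207, "rx": 0.308, "ry": -0.623, "rz": -0.063, "grip": 0}, {"tx": -0.098, "ty": 0.032, "tz": -0.207, "rx": 0.308, "ry": -0.623, "rz": -0.063, "grip": 0}, {"tx": -0.098, "ty": 0.032, "tz": -0.207, "rx": 0.308, "ry": -0.623, "rz": -0.063, "grip": 0}, {"tx": -0.098, "ty": 0.032, "tz": -0.207, "rx": 0.308, "ry": -0.623, "rz": -0.063, "grip": 0}, {"tx": -0.098, "ty": 0.032, "tz": -0.207, "rx": 0.308, "ry": -0.623, "rz": -0.063, "grip": 0}, {"tx": -0.098, "ty": 0.032, "tz": -0.207, "rx": 0.308, "ry": -0.623, "rz": -0.063, "grip": 0}]}}

```text
time_s: 30.07
tcp_pos: [0.4986, -0.0899, 0.2347]
eef_rot: [-0.004, 0.707, 0.707, -0.001]
contact_force: [-0.6, -1.2, 0.6]
grip_width: 0.0006
grip_force: 0.0
```

Run:
```python
from bed import *
print(pose()[1]);c=snap("wrist","w10.png");from prof import prof;prof(c)
```

```text
[ 0.49855715 -0.0899168   0.2346905 ]
  y\x -8 -4 0 4 8 12 16 20 24 28 32 36 40 44 48 52 56 60
 180  203 215 221 224 222 222 222 222 219 220 221 223 220 225 222 220 222 223
 176  205 218 212 147 206 222 222 223 222 221 221 223 220 223 185 169 221 223
 172  205 219 156  85 139 223 222 224 221 221 222 223 220 224 114  97 214 224
 168  205 221 215 146 216 223 223 223 222 221 222 223 221 224 209 173 221 224
 164  217 221 223 224 223 223 223 223 223 221 222 224 221 224 222 221 221 224
 160  212 220 223 225 223 224 223 223 223 221 222 223 221 223 222 222 222 225
 156  224 220 224 224 224 224 223 222 223 222 222 223 221 223 222 221 221 224
 152  207 220 222 224 223 225 223 223 223 222 221 222 221 223 223 222 222 224
 148  168 165 179 183 220 209 218 223 223 222 222 222 221 224 222 222 222 224
 144  168 166 170 169 169 170 170 170 207 192 221 220 221 223 223 222 221 224
 140  168 166 169 169 169 170 170 170 170 168 169 170 170 181 208 221 222 224
 136  168 165 169 169 169 170 168 169 170 169 169 170 170 171 171 171 170 185
 132  167 164 168 169 169 170 168 169 170 169 169 169 169 171 170 169
[... 1648 characters left out ...]
 44  100  99 158 181 182 157 150 145 141 139 159 183 183 141 145 160 157 101
  40  116 110 158 181 182 165 156 157 153 146 159 182 183 136 154 165 169 105
  36  130 130 163 184 182 177 162 158 154 151 176 182 183 136 156 167 173 107
  32  123 129 188 234 228 206 207 191 164 171 181 182 181 146 147 162 171 106
  28  119 108 195 236 237 239 238 234 225 222 221 193 187 155 151 153 157 107
  24  101 113 183 236 237 239 238 236 235 236 235 236 237 159 160 157 161 117
  20  123 119 181 236 238 239 237 215 215 237 235 236 237 157 160 158 172 136
  16  161 149 207 236 238 239 214 157 187 232 236 237 237 174 162 158 170 182
  12  215 211 219 236 237 239 223 200 214 235 236 236 237 175 188 180 181 212
```

The block sits square along the fence, with its bore at x≈21 and y≈42 against the screw, and the gripper is clear.

```bash
python3 -c "
from station import sign_off
print(sign_off())"
```

```text
the job is handed in; nothing more can be done
None
```

The block was laid on the bed, slid to the plunger, was pushed past it and leaned home against the stop screw at about 15.5 N; it sits square in the corner with its middle at y ≈ 42 mm, the gripper is clear, and the job was handed in at about 30 s.

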